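# Return the tools to their shadow-foam inlays

### The arm

A 6-joint arm with a two-finger parallel gripper is mounted at the origin on the work surface; the furniture and walls round the work are solid. World frame = base frame: x ahead of the robot, y to its left, z up, the work surface at z = 0. Lengths are in mm, angles in rad, forces in N, time in s.
With the tool pointing down it reaches from about 250 to 775 mm from the base axis. Payload 8.9 kg.
Tool frame: the origin (TCP) lies where the fingers leave the gripper's body, on its centre line; the fingertips stand arm.finger_overhang ahead of it and the grasp point (between the pads) lies 54 mm ahead of it (arm.finger_overhang is the distance from the TCP to the fingertips, in mm); z points along the fingers, y is the line along which they close (so a half turn about z gives the same grasp; the last joint's range is limited). The gripper opens to 85 mm and grips with 20 to 120 N. Pads are 22 mm wide; open, the fingers measure 114 mm over their backs; the gripper's body (76 mm by 85 mm) begins 54 mm behind the grasp point. The pads swing forward as they close: fully open they stand 13 mm farther back than shut.
Start: joints at [1.15, 0.291, -0.153, 1.127, 0, 1.431], TCP at [145.989, 504.293, 303.905] pointing down, gripper open.
Joint ranges: [-2.52, 2.52], [-0.91, 1.74], [-1.3, 1.37], [-1.96, 2.02], [-1.52, 1.47], [-3.14, 3.14]. Speed limits (rad/s): [2.22, 2.22, 2.79, 3.14, 3.14, 3.14].

### API

Orientations are given as a unit quaternion [w, x, y, z].
In Python, from station import arm gives the robot as it stands.
- The arm moves only by the tool carry_out, never from a script. Its argument "moves" is a list of rows, each a list of 5 numbers: the closure, from -1 (fully open) to 1 (shut), then the shift along the tool's x, y, z in m, then the turn about the tool's z in degrees. In form: [[grip, x, y, z, yaw], ...]. A call has 1 to 20 rows; each row shifts and turns the commanded pose from where the row before left it, along the tool's axes as they then stand; what a row does not reach is not made up. A row lasts 1/10 s, in which the tool goes at most 50 mm and 8.59 degrees, less where a joint would pass 70% of its speed; a pose out of reach is approached as far as the arm can. A call with a gripper value outside its range is refused whole. The fingers move at their own pace and stop on an object; "newtons" is the grip in N (left out, the last holds). Time passes only in rows, so rows that do not move let the fingers close. It gives the time, the measured TCP pose, the force, the opening and the grip force at its end, in the units of the state.
- arm.read_state(): the state, without advancing time (a new reading comes with each control period).
- arm.capture(name): name is "side" or "top" or "wrist"; returns the picture (384x512x3 uint8, red, green, blue); there is no depth.
- arm.camera_params(name): a dict with "intrinsics" (3x3 intrinsics, pixels), "rvec" (rotation vector, rad) and "tvec" (3), from world to camera coordinates, as OpenCV has them; the wrist camera has in their place "tool_from_camera" (4x4, takes a point from camera to tool coordinates, whose origin is the TCP and whose axes are the flange's). Camera axes: x right, y down, z forward; pixel columns grow to the right and rows downward; lengths in mm; the calibration is good to about 2 mm. A picture is of the moment at which its call begins: read the wrist's pose just before it. camera_params takes no time and is no camera call.
- arm.sign_off(): hands the job in; it is judged then, once.
The state is a dict: "t": time; "joints": joint angles; "qd": joint speeds; "effort": joint torques, N m; "tcp_pos": TCP position; "tool_rot": TCP orientation; "force": force on the tool from outside, world axes, zero at the start; "torque": the same for the moment, N m; "grip_width": finger opening in mm; "gripper_force": force on a finger pad.
Only numpy, scipy, OpenCV 4.12 (cv2) and the standard library are available. Lean on these libraries where they do the work, as an engineer would, in place of code of your own. Each camera call takes 0.05 s, during which the arm holds its last target. There are 200 camera calls.

### The job

End of the shift: put the four loose hand tools (hex key, pocket tape measure, sanding block and screwdriver) back into the foam inlays cut to their shapes, each flat on the bottom of its own cut-out and the way round the outline shows, then let go.

Things in the scene. Friction and masses are not known exactly. Their poses are not given: they have to be found in the camera images.
- hex_key: L-shaped grey steel hex key lying flat, 40 x 105 x 9 mm. Origin: centre of the 40 x 105 mm outline, on the underside; z up. Long arm parallel to y, 9 mm wide, centred at x = -15.5 mm, from y = -47 to 53 mm (grip it across x, near y = 0); short arm parallel to x, at y = -48 mm, from x = -20 to 20 mm.
- tape_measure: Yellow pocket tape measure standing on its edge. Case 30 mm thick (x), 72 mm long (y = -26 to 46 mm), 65 mm high; a small metal end hook at the bottom reaches out to y = -47 mm. Origin on the underside; z up. Grip the case across x near y = 10 mm, at any height.
- sanding_block: Cork block wrapped in red-brown abrasive paper, 62 (x) x 111 (y) x 32 mm (z). Origin: centre of the underside; z up. Grip it across x. Either way round is the same. About 15 mm of table is free on both sides of every inlay, for the fingers.
- driver_axis (a point): Screwdriver lying down: round orange handle, thin steel shaft, 215 mm long. Point on its long axis at mid-length, 15 mm above what it lies on. y points along the axis to the handle end: handle 30 mm thick, y = 0 to 108 mm; shaft 6 mm thick, y = -107 to 0. It can roll: x and z point anywhere round the axis. Grip the handle near y = 50 mm.
- inlay_hex: Foam inlay fixed on the table, 92 (x) x 140 (y) x 17 mm high, dark; floor of all cuts 5 mm above the table, blue in the cut-out. Tool is home when its axes match and its origin is above this one (at table level). Cut-out: the L of the hex key, 12 mm deep, 5 mm clear of the tool, edges bevelled. Dark finger channel 40 mm wide, right across along x, at y = 0 mm.
- inlay_tape: Foam inlay fixed on the table, 92 (x) x 140 (y) x 25 mm high, dark; floor of all cuts 5 mm above the table, blue in the cut-out. Tool is home when its axes match and its origin is above this one (at table level). Cut-out: the case, with a slot for the hook (-y), 20 mm deep, 5 mm clear of the tool, edges bevelled. Dark finger channel 40 mm wide, right across along x, at y = 10 mm.
- inlay_block: Foam inlay fixed on the table, 92 (x) x 140 (y) x 25 mm high, dark; floor of all cuts 5 mm above the table, blue in the cut-out. Tool is home when its axes match and its origin is above this one (at table level). Cut-out: rectangle for the block, either way round, 20 mm deep, 5 mm clear of the tool, edges bevelled. Dark finger channel 40 mm wide, right across along x, at y = 0 mm.
- inlay_driver: Foam inlay fixed on the table, 92 (x) x 245 (y) x 25 mm high, dark; floor of all cuts 5 mm above the table, blue in the cut-out. Tool is home when its axes match and its origin is above this one (at table level). Cut-out: wide for the handle (+y), narrow for the shaft, 20 mm deep, 5 mm clear of the tool, edges bevelled. Dark finger channel 40 mm wide, right across along x, at y = 50 mm.
Things that resemble listed ones, but are neither listed nor needed, are in the scene too. Leave any green look-alike of the sanding_block alone.

How it is judged (in metres and radians):
At the end, for the whole second after the job is handed in: Each of the four tools lies in its own inlay's cut-out, resting on the backing (within 4 mm in height), level, within 10 mm of its home position along each side of the inlay and within 0.2 rad of its direction, still and released (x of hex_key in the frame of inlay_hex between -0.01 and 0.01 m and y of hex_key in the frame of inlay_hex between -0.01 and 0.01 m and z of hex_key in the frame of inlay_hex between 0.001 and 0.009 m and angle between each of hex_key, tape_measure, sanding_block's own z axis and vertical below 0.1 rad and linear speed of each of hex_key, tape_measure, sanding_block below 0.01 m/s and angle between the y axis of hex_key and the y axis of inlay_hex, either way round below 0.2 rad and x of tape_measure in the frame of inlay_tape between -0.01 and 0.01 m and y of tape_measure in the frame of inlay_tape between -0.01 and 0.01 m and z of tape_measure in the frame of inlay_tape between 0.001 and 0.009 m and angle between the y axis of tape_measure and the y axis of inlay_tape, either way round below 0.2 rad and x of sanding_block in the frame of inlay_block between -0.01 and 0.01 m and y of sanding_block in the frame of inlay_block between -0.01 and 0.01 m and z of sanding_block in the frame of inlay_block between 0.001 and 0.009 m and angle between the y axis of sanding_block and the y axis of inlay_block, either way round below 0.2 rad and x of driver_axis in the frame of inlay_driver between -0.01 and 0.01 m and y of driver_axis in the frame of inlay_driver between -0.01 and 0.01 m and z of driver_axis in the frame of inlay_driver between 0.016 and 0.024 m and angle between driver_axis's own y axis and vertical between 1.47 and 1.67 rad and angle between the y axis of driver_axis and the y axis of inlay_driver, either way round below 0.2 rad); the robot touches nothing.
It also fails if it takes over 106 s, if anything falls off the work surface, if the arm or the gripper's body presses on something with over 40 N, if the wrist force passes 120 N, or if a joint passes its speed limit or range.

## Working session

There is one attempt and no reset: what is moved stays moved. The work goes in short steps, Python scripts to look and compute and a tool call to move; the robot and the scene stay as the last step left them, time stands still between calls to the robot, and variables do not carry over. Pictures are saved under pics/ and viewed, at most 14 in all, crops included, and the job is handed in when it is done.

Besides the shell and the picture viewer there is one more tool, called after "Request:" in YAML: its name, and indented under it one key for each argument. carry_out: Moves the arm, as the interface text tells. Its arguments: {"type":"object","properties":{"moves":{"type":"array","items":{"type":"array","items":{"type":"number"}}},"newtons":{"type":"number"}},"required":["moves"]}

```bash
ls; mkdir -p pics
python3 - <<'E'
from station import arm
import cv2,numpy as np
s=arm.read_state();print(s['t'],s['tcp_pos'],s['tool_rot'],s['grip_width'],arm.finger_overhang)
for n in("top","side","wrist"):
    im=arm.capture(n);cv2.imwrite(f"pics/{n}0.png",im[:,:,::-1])
    p=arm.camera_params(n);print(n,{k:np.round(np.array(v),3).tolist() for k,v in p.items()})
a=[cv2.imread(f"pics/{n}0.png") for n in("top","side")]
E
```

```text
pics
0.0 [145.83318676 503.98128833 303.31561295] [-1.82844287e-04  1.40414400e-01  9.90092598e-01 -6.40329575e-04] 85.51570086847721 72.6
top {'intrinsics': [[478.155, 0.0, 259.467], [0.0, 478.155, 195.86], [0.0, 0.0, 1.0]], 'rvec': [2.091, -2.147, 0.21], 'tvec': [-87.679, 491.428, 1587.097]}
side {'intrinsics': [[395.505, 0.0, 260.777], [0.0, 395.505, 190.095], [0.0, 0.0, 1.0]], 'rvec': [0.088, -2.654, 1.66], 'tvec': [480.381, 111.758, 1146.896]}
wrist {'intrinsics': [[275.22, 0.0, 257.289], [0.0, 275.22, 194.569], [0.0, 0.0, 1.0]], 'tool_from_camera': [[-0.0, -0.951, -0.308, 78.941], [1.0, -0.0, -0.001, 0.06], [0.001, -0.308, 0.951, -68.611], [0.0, 0.0, 0.0, 1.0]]}
```

View pics/top0.png

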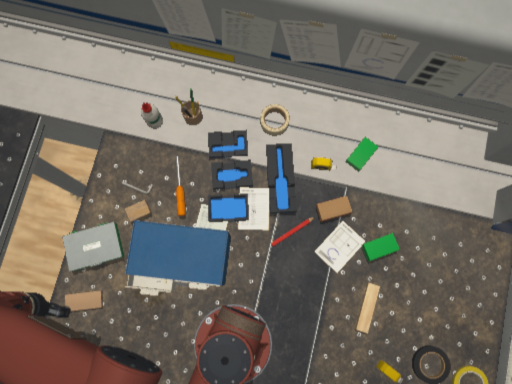

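View pics/side0.png

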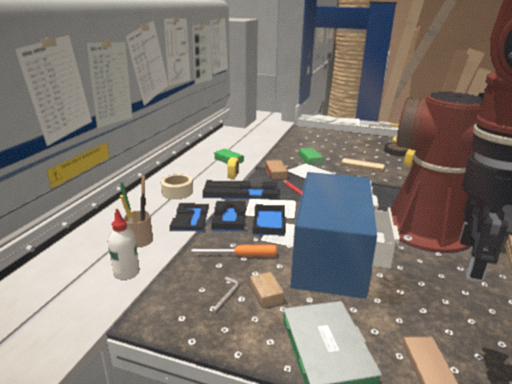

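The top view shows the inlays at about (228,145) hex, (232,175) tape, (229,208) block and (281,180) driver. The tools are the hex key (137,186), screwdriver (180,190), yellow tape (321,163) and a brown block (333,208). A tall blue box stands at (178,253). The side view agrees.

```bash
cat > h.py <<'E'
import cv2,numpy as np
from station import arm
from scipy.spatial.transform import Rotation as R
def pose(n,s=None):
    p=arm.camera_params(n);K=np.array(p['intrinsics'])
    if n=='wrist':
        q=s['tool_rot'];T=np.eye(4);T[:3,:3]=R.from_quat([q[1],q[2],q[3],q[0]]).as_matrix();T[:3,3]=s['tcp_pos']
        W=T@np.array(p['tool_from_camera']);return K,W[:3,:3],W[:3,3]
    r=cv2.Rodrigues(np.array(p['rvec'],float))[0];return K,r.T,-r.T@np.array(p['tvec'],float).ravel()
def cast(P,uv,z):
    K,Rm,c=P;uv=np.atleast_2d(uv).astype(float)
    d=(Rm@np.linalg.inv(K)@np.c_[uv,np.ones(len(uv))].T).T
    return c+d*((z-c[2])/d[:,2])[:,None]
def proj(P,X):
    K,Rm,c=P;y=(np.atleast_2d(X)-c)@Rm@K.T;return y[:,:2]/y[:,2:]
def tri(obs):
    A=np.zeros((3,3));b=np.zeros(3)
    for P,uv in obs:
        o=P[2];d=cast(P,uv,0)[0]-o;d/=np.linalg.norm(d);M=np.eye(3)-np.outer(d,d);A+=M;b+=M@o
    return np.linalg.solve(A,b)
E
python3 - <<'E'
from h import *
im=cv2.imread('pics/top0.png');cv2.imwrite('pics/top0c.png',cv2.resize(im[120:250,110:370],None,fx=3,fy=3,interpolation=cv2.INTER_CUBIC))
P=pose('top');print(P[2])
hsv=cv2.cvtColor(im,cv2.COLOR_BGR2HSV)
for nm,lo,hi in(('blue',(100,120,80),(125,255,255)),('orange',(5,180,120),(17,255,255)),('yellow',(20,150,120),(32,255,255)),('brown',(5,70,70),(17,175,200))):
    m=cv2.inRange(hsv,lo,hi)
    for c in cv2.findContours(m,0,2)[0]:
        if cv2.contourArea(c)>25:
            (cx,cy),_,_=r=cv2.minAreaRect(c);b=cast(P,cv2.boxPoints(r),5);x=cast(P,(cx,cy),5)[0]
            e=[b[1]-b[0],b[2]-b[1]];e.sort(key=np.linalg.norm)
            print(nm,np.round((cx,cy)),np.round(x[:2]),[round(np.linalg.norm(v)) for v in e],'long dir deg',round(np.degrees(np.arctan2(e[1][1],e[1][0]))))
for n,uv in dict(box1=(135,222),box2=(229,234)).items():print(n,cast(P,uv,200)[0])
E
```

```text
[ 170.76192489  -93.36956221 1652.3285936 ]
blue [177. 252.] [308. 188.] [181, 335] long dir deg -98
blue [228. 208.] [457.  10.] [73, 125] long dir deg -89
blue [232. 175.] [577.  -5.] [43, 108] long dir deg -85
blue [281. 179.] [ 558. -177.] [44, 223] long dir deg -178
blue [228. 144.] [690.   7.] [50, 119] long dir deg -84
orange [180. 200.] [488. 178.] [27, 105] long dir deg -175
yellow [470. 374.] [-116. -775.] [53, 108] long dir deg -92
yellow [389. 371.] [ -97. -509.] [31, 76] long dir deg -130
yellow [322. 162.] [ 616. -325.] [29, 68] long dir deg -96
brown [198. 370.] [-80. 116.] [66, 78] long dir deg 0
brown [432. 365.] [ -83. -650.] [82, 82] long dir deg -92
brown [485. 336.] [   4. -837.] [25, 50] long dir deg -103
brown [429. 314.] [  78. -658.] [23, 45] long dir deg -74
brown [397. 310.] [  96. -550.] [23, 24] long dir deg -31
brown [235. 341.] [10. -6.] [188, 244] long dir deg -119
brown [ 76. 344.] [ 14. 518.] [249, 514] long dir deg -92
brown [ 84. 300.] [156. 499.] [68, 137] long dir deg -83
brown [362. 298.] [ 139. -437.] [15, 103] long dir deg -17
brown [120. 280.] [219. 381.] [59, 64] long dir deg -57
brown [132. 213.] [449. 345.] [63, 123] long dir deg -70
brown [334. 208.] [ 447. -359.] [67, 119] long dir deg -76
brown [101. 204.] [482. 456.] [62, 72] long dir deg -61
brown [ 38. 242.] [356. 666.] [209, 431] long dir deg -13
brown [ 66. 159.] [651. 586.] [134, 202] long dir deg -110
brown [275. 114.] [ 799. -166.] [49, 81] long dir deg -94
brown [191. 112.] [814. 140.] [66, 90] long dir deg -168
box1 [387.32052424 283.42473759 200.        ]
box2 [342.8065315   -3.97937886 200.        ]
```

View pics/top0c.png

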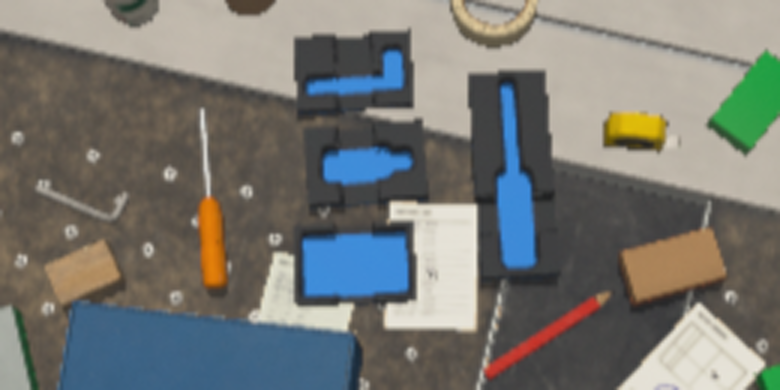

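The crop confirms that the tools already face nearly the same way as their inlays. The tape hook points right at crop (675,142), the key's short arm is at its right end (118,205), and the driver handle points down. Next: box height, then a wrist overview.

```bash
cat >> h.py <<'E'
def goto(x,y,z,yaw,s=None):
    "tool-frame shift AFTER turning; yaw = world angle (deg) of tool x"
    s=s or arm.read_state();q=s['tool_rot'];M=R.from_quat([q[1],q[2],q[3],q[0]]).as_matrix()
    y0=np.degrees(np.arctan2(M[1,0],M[0,0]));turn=-((yaw-y0+180)%360-180)
    d=np.array([x,y,z])-s['tcp_pos'];a=np.radians(yaw);ex=np.array([np.cos(a),np.sin(a)]);ey=np.array([ex[1],-ex[0]])
    print('yaw now %.2f turn %.2f | shift m x %.4f y %.4f z %.4f'%(y0,turn,d[:2]@ex/1e3,d[:2]@ey/1e3,-d[2]/1e3),'tcp',np.round(s['tcp_pos'],1),'tilt',np.round(M[:2,2],4))
E
python3 - <<'E'
from h import *
T,S=pose('top'),pose('side')
print(tri([(T,(135,222)),(S,(305,201))]),tri([(T,(127,275)),(S,(375,207))]))
goto(470,170,360,180)
E
```

```text
[382.18151017 279.16291419 217.50492505] [233.41888001 296.61390998 218.61167204]
yaw now 163.85 turn -16.15 | shift m x -0.3241 y -0.3340 z -0.0565 tcp [145.9 504.  303.5] tilt [-0.0004 -0.0009]
```

Request:
carry_out:
  moves:
    - [-1, 0, 0, -0.028, -8.07]
    - [-1, 0, 0, -0.028, -8.07]
    - [-1, -0.025, -0.025, 0, 0]
    - [-1, -0.025, -0.025, 0, 0]
    - [-1, -0.025, -0.025, 0, 0]
    - [-1, -0.025, -0.025, 0, 0]
    - [-1, -0.025, -0.025, 0, 0]
    - [-1, -0.025, -0.025, 0, 0]
    - [-1, -0.025, -0.025, 0, 0]
    - [-1, -0.025, -0.025, 0, 0]
    - [-1, -0.025, -0.025, 0, 0]
    - [-1, -0.025, -0.025, 0, 0]
    - [-1, -0.025, -0.025, 0, 0]
    - [-1, -0.025, -0.025, 0, 0]
    - [-1, -0.024, -0.034, 0, 0]
    - [-1, 0, 0, 0, 0]

```text
t: 1.75
tcp_pos: [472.3, 167.0, 359.4]
tool_rot: [0.0, 0.002, 1.0, -0.001]
force: [0.4, 0.1, -0.1]
grip_width: 85.4
gripper_force: 0.0
```

Run:
```python
from h import *
import pickle
s=arm.read_state();im=arm.capture('wrist')[:,:,::-1];P=pose('wrist',s)
cv2.imwrite('pics/wA.png',im);pickle.dump(s,open('wA.pkl','wb'));cv2.imwrite('pics/wAb.png',cv2.resize(im,(800,600),interpolation=cv2.INTER_CUBIC))
goto(470,-170,360,180)
```

```text
yaw now 179.79 turn -0.21 | shift m x 0.0009 y -0.3385 z -0.0006 tcp [470.9 168.5 359.4] tilt [-0.0007 -0.0003]
```

View pics/wAb.png

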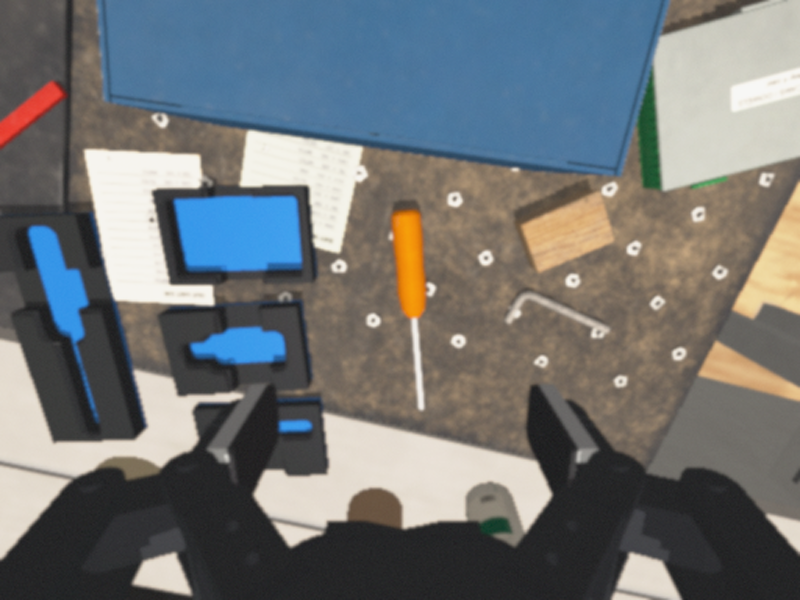

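The view from A shows the driver (handle at 408,262; tip 421,408), the key (bend 525,293; end 607,329), the block inlay (243,233), the tape inlay (238,347), the hex inlay partly behind a finger, and the driver inlay (70,320). Next: view B.

Request:
carry_out:
  moves:
    - [-1, 0.003, -0.034, 0, 0]
    - [-1, 0.003, -0.034, 0, 0]
    - [-1, 0.003, -0.034, 0, 0]
    - [-1, 0.003, -0.034, 0, 0]
    - [-1, 0.003, -0.034, 0, 0]
    - [-1, 0.003, -0.034, 0, 0]
    - [-1, 0.003, -0.034, 0, 0]
    - [-1, 0.003, -0.034, 0, 0]
    - [-1, 0.003, -0.034, 0, 0]
    - [-1, 0.003, -0.034, 0, 0]
    - [-1, 0, 0, 0, 0]
    - [-1, 0, 0, 0, 0]
    - [-1, 0, 0, 0, 0]

```text
t: 3.1
tcp_pos: [439.9, -168.5, 359.9]
tool_rot: [-0.0, -0.0, 1.0, 0.0]
force: [0.1, 0.8, 0.7]
grip_width: 85.3
gripper_force: 0.0
```

Run:
```python
from h import *
import pickle
s=arm.read_state();im=arm.capture('wrist')[:,:,::-1]
cv2.imwrite('pics/wB.png',im);pickle.dump(s,open('wB.pkl','wb'));cv2.imwrite('pics/wBb.png',cv2.resize(im,(800,600),interpolation=cv2.INTER_CUBIC))
goto(440,-170,360,180)
```

```text
yaw now -179.92 turn 0.08 | shift m x -0.0000 y -0.0015 z -0.0000 tcp [ 440.  -168.5  360. ] tilt [-0.      0.0004]
```

View pics/wBb.png

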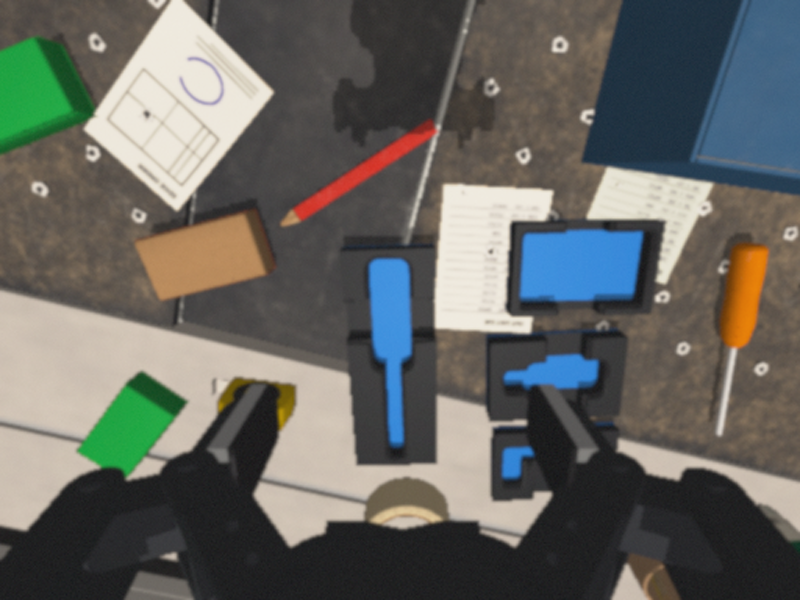

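View B shows the sanding block top at (200,255), the tape at (258,400) mostly hidden by a finger, with its hook at (218,385), the driver inlay (390,350), block inlay (583,265), tape inlay (555,372) and hex inlay (550,460). Next I'll measure the inlays as the union of rectified blue floors, and triangulate the block top.

```bash
cat >> h.py <<'E'
import pickle
def load(n):
    if n in('top','side'): return cv2.imread(f'pics/{n}0.png'),pose(n)
    return cv2.imread(f'pics/{n}.png'),pose('wrist',pickle.load(open(f'{n}.pkl','rb')))
X0,Y0,SC=800.,450.,2.   # rectified px: u=(Y0-y)*SC, v=(X0-x)*SC
def rectify(im,P,z):
    w=np.array([[X0,Y0],[X0,-450],[350,-450],[350,Y0]]);uv=proj(P,np.c_[w,np.full(4,z)]).astype(np.float32)
    d=np.c_[(Y0-w[:,1])*SC,(X0-w[:,0])*SC].astype(np.float32)
    return cv2.warpPerspective(im,cv2.getPerspectiveTransform(uv,d),(1800,900),flags=cv2.INTER_LINEAR)
def rects(m,amin,pr=''):
    out=[]
    for c in cv2.findContours(m,0,2)[0]:
        A=cv2.contourArea(c)/SC**2
        if A<amin: continue
        r=cv2.minAreaRect(c);b=cv2.boxPoints(r);b=np.c_[X0-b[:,1]/SC,Y0-b[:,0]/SC];e=[b[1]-b[0],b[2]-b[1]];e.sort(key=np.linalg.norm)
        a=np.degrees(np.arctan2(e[1][1],e[1][0]))%180
        M=cv2.moments(c);g=(X0-M['m01']/M['m00']/SC,Y0-M['m10']/M['m00']/SC)
        print(pr,'rect ctr',np.round(b.mean(0),1),'size',[round(np.linalg.norm(v),1) for v in e],'long axis %.1f'%a,'area %.0f'%A,'centroid',np.round(g,1));out.append(c)
    return out
BLUE=((102,170,130),(112,255,255))
E
python3 - <<'E'
from h import *
U=0
for n in('top','wA','wB'):
    im,P=load(n);m=cv2.inRange(cv2.cvtColor(rectify(im,P,5),cv2.COLOR_BGR2HSV),*BLUE)
    U=U|m;rects(m,900,n)
rects(U,900,'U')
print('block / driver')
for n in('top','wA','wB'):
    im,P=load(n);h=cv2.cvtColor(im,cv2.COLOR_BGR2HSV)
    for nm,lo,hi in(('brn',(5,90,110),(14,180,255)),('org',(8,200,120),(16,255,255)),('yel',(20,150,90),(32,255,255))):
        for c in cv2.findContours(cv2.inRange(h,lo,hi),0,2)[0]:
            if cv2.contourArea(c)>(80 if n!='top' else 60):
                r=cv2.minAreaRect(c);print(n,nm,np.round(r[0],1),np.round(r[1],1),round(r[2]),cast(P,r[0],15)[0].round(0)[:2])
E
```

```text
top rect ctr [458.   10.1] size [np.float32(68.4), np.float32(120.2)] long axis 90.8 area 7819 centroid [457.8  10.6]
top rect ctr [577.8  -5.2] size [np.float32(37.5), np.float32(102.9)] long axis 94.8 area 2958 centroid [ 5.771e+02 -3.000e-01]
top rect ctr [ 560.7 -177.1] size [np.float32(39.1), np.float32(219.0)] long axis 1.7 area 5391 centroid [ 535.1 -178.2]
top rect ctr [691.2   8. ] size [np.float32(46.4), np.float32(114.1)] long axis 94.0 area 2108 centroid [683.5  -5.8]
wA rect ctr [457.2   5.5] size [np.float32(72.5), np.float32(118.0)] long axis 90.0 area 8186 centroid [456.8   5.7]
wA rect ctr [ 521.4 -180.3] size [np.float32(41.2), np.float32(146.8)] long axis 2.0 area 3688 centroid [ 509.1 -184.1]
wA rect ctr [575.8 -11. ] size [np.float32(40.0), np.float32(100.3)] long axis 92.8 area 3071 centroid [576.6  -5.9]
wB rect ctr [456.8   9.6] size [np.float32(70.8), np.float32(116.7)] long axis 91.8 area 7815 centroid [457.    9.8]
wB rect ctr [574.   -6.8] size [np.float32(39.0), np.float32(100.5)] long axis 90.0 area 2682 centroid [575.6   0.6]
wB rect ctr [ 558.9 -179.6]
[... 622 characters left out ...]
] long axis 94.0 area 2234 centroid [683.8  -7.5]
block / driver
top brn [111.  376.5] [37.1 29.5] 27 [-90. 397.]
top brn [264.4 353.9] [ 6.5 29.1] 14 [ -32. -103.]
top brn [202.9 338. ] [12.2 15.6] 8 [23. 98.]
top brn [ 37.6 360.3] [104.2  51.9] 27 [-33. 639.]
top org [180.5 200.5] [29.  7.] 90 [486. 175.]
top yel [469.5 374.5] [17. 35.] 90 [-114. -767.]
top yel [388.2 370.6] [25.5  9.7] 39 [ -95. -504.]
top yel [321.4 162.8] [19.1 10.5] 7 [ 609. -323.]
top yel [201.5  51.4] [65.6  5.7] 13 [1048.  100.]
wA org [262.  168.2] [67.5 17.7] 85 [485. 173.]
wB org [476.  188.5] [20.2 65.8] 9 [484. 174.]
wB yel [182. 260.] [28. 10.] 90 [ 612. -298.]
wB yel [147.6 250.5] [ 7.6 26.9] 47 [ 594. -354.]
```

Run:
```python
from h import *
for n,uv in(('wB',(128,163)),('top',(333,208))):
    im,P=load(n);h=cv2.cvtColor(cv2.GaussianBlur(im,(3,3),0),cv2.COLOR_BGR2HSV);px=h[uv[1]-2:uv[1]+3,uv[0]-2:uv[0]+3].reshape(-1,3);c=np.median(px,0);print(n,c)
    lo=np.clip(c-[5,50,28],0,255);hi=c+[5,50,40];m=cv2.inRange(h,lo,np.minimum(hi,255));k,l=cv2.connectedComponents(m)
    m=(l==l[uv[1],uv[0]]).astype(np.uint8)*255
    cc=max(cv2.findContours(m,0,2)[0],key=cv2.contourArea);r=cv2.minAreaRect(cc);print(r,np.round(cv2.boxPoints(r),1).tolist())
    rects(cv2.inRange(rectify(m,P,32),128,255),1000,n+' z32')
    globals()[n]=(P,r[0])
print('centre tri',tri([wB,top]))
im,_=load('wB');cv2.imwrite('pics/crop1.png',cv2.resize(im[120:300,70:230],None,fx=3.3,fy=3.3))
```

```text
wB [ 15. 125. 187.]
((127.85132598876953, 164.93008422851562), (39.1674690246582, 73.62306213378906), 75.3791275024414) [[87.30000305175781, 155.3000030517578], [158.5, 136.6999969482422], [168.39999389648438, 174.60000610351562], [97.19999694824219, 193.1999969482422]]
wB z32 rect ctr [ 444.  -358.1] size [np.float32(57.0), np.float32(107.7)] long axis 104.0 area 5864 centroid [ 444.  -358.1]
top [ 15. 122. 172.]
((334.2586669921875, 207.42129516601562), (16.180267333984375, 30.363994598388672), 73.0724868774414) [[317.3999938964844, 204.10000610351562], [346.3999938964844, 195.3000030517578], [351.1000061035156, 210.6999969482422], [322.1000061035156, 219.60000610351562]]
top z32 rect ctr [ 445.7 -356.4] size [np.float32(59.3), np.float32(108.2)] long axis 104.3 area 5712 centroid [ 445.1 -356.8]
centre tri [ 443.3366493  -355.99896778   36.60668185]
```

Run:
```python
from h import *
goto(444.5,-357.5,78,104.1);print(np.round(arm.read_state()['joints'],2))
```

```text
yaw now -179.92 turn 75.98 | shift m x -0.1844 y -0.0417 z 0.2820 tcp [ 440.  -168.5  360. ] tilt [-0.      0.0004]
[-0.52  0.16 -0.17  1.24  0.   -0.52]
```

Request:
carry_out:
  moves:
    - [-1, 0, 0, 0, 7.6]
    - [-1, 0, 0, 0, 7.6]
    - [-1, 0, 0, 0, 7.6]
    - [-1, 0, 0, 0, 7.6]
    - [-1, 0, 0, 0, 7.6]
    - [-1, 0, 0, 0, 7.6]
    - [-1, 0, 0, 0, 7.6]
    - [-1, 0, 0, 0, 7.6]
    - [-1, 0, 0, 0, 7.6]
    - [-1, 0, 0, 0, 7.6]
    - [-1, 0, 0, 0, 0]
    - [-1, -0.03, -0.007, 0.01, 0]
    - [-1, -0.03, -0.007, 0.02, 0]
    - [-1, -0.03, -0.007, 0.03, 0]
    - [-1, -0.03, -0.007, 0.03, 0]
    - [-1, -0.03, -0.007, 0.03, 0]
    - [-1, -0.034, -0.007, 0.03, 0]
    - [-1, 0, 0, 0, 0]
    - [-1, 0, 0, 0, 0]

```text
t: 5.05
tcp_pos: [443.5, -357.9, 209.1]
tool_rot: [-0.001, 0.615, 0.789, 0.0]
force: [-0.3, 0.3, 0.2]
grip_width: 85.2
gripper_force: 0.0
```

Run:
```python
from h import *
s=arm.read_state();im=arm.capture('wrist')[:,:,::-1]
cv2.imwrite('pics/wC.png',im);pickle.dump(s,open('wC.pkl','wb'))
goto(444.5,-357.5,78,104.1)
im,P=load('wC');uv=proj(P,[444.5,-357.5,32])[0].astype(int);print(uv)
h=cv2.cvtColor(cv2.GaussianBlur(im,(3,3),0),cv2.COLOR_BGR2HSV);c=h[uv[1],uv[0]];print(c)
m=cv2.inRange(h,(9,70,150),(20,200,255));k,l=cv2.connectedComponents(m)
m=(l==l[uv[1],uv[0]]).astype(np.uint8)*255
rects(cv2.inRange(rectify(m,P,32),128,255),1000,' z32')
cv2.imwrite('pics/wCb.png',cv2.resize(im,(800,600)))
```

```text
yaw now 104.16 turn 0.06 | shift m x -0.0000 y 0.0006 z 0.1322 tcp [ 443.9 -357.6  210.2] tilt [-0.0001  0.0006]
[258 193]
[ 15 125 187]
 z32 rect ctr [ 444.4 -358. ] size [np.float32(58.6), np.float32(107.1)] long axis 104.2 area 4643 centroid [ 447.9 -363.7]
```

View pics/wCb.png

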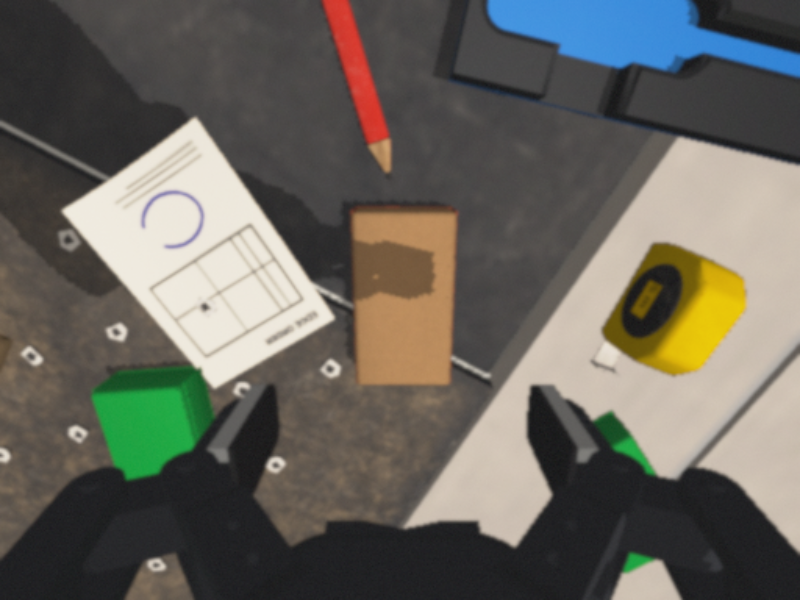

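The fingers straddle the block, whose top is centred at (405,295) in this picture, and the tape with its hook shows clearly at right. Descend and grip.

Request:
carry_out:
  moves:
    - [-1, 0, 0.0005, 0.03, 0]
    - [-1, 0, 0, 0.03, 0]
    - [-1, 0, 0, 0.03, 0]
    - [-1, 0, 0, 0.025, 0]
    - [-1, 0, 0, 0.017, 0]
    - [-1, 0, 0, 0, 0]
    - [-1, 0, 0, 0, 0]
    - [0.6, 0, 0, 0, 0]
    - [0.6, 0, 0, 0, 0]
    - [0.6, 0, 0, 0, 0]
    - [0.6, 0, 0, 0, 0]
    - [0.6, 0, 0, 0, 0]
  newtons: 50

```text
t: 6.3
tcp_pos: [444.9, -358.8, 79.7]
tool_rot: [0.001, 0.616, 0.788, -0.0]
force: [-1.5, 2.6, 9.3]
grip_width: 60.3
gripper_force: 53.2
```

Run:
```python
from h import *
goto(456.9,8.3,180,90.9)
im,P=load('wC')
h=cv2.cvtColor(im,cv2.COLOR_BGR2HSV)
for z in(0,5): 
  print(z,rects.__name__); rects(cv2.inRange(cv2.cvtColor(rectify(im,P,z),cv2.COLOR_BGR2HSV),(20,120,60),(32,255,255)),500,'yel')
```

```text
yaw now 104.02 turn 13.12 | shift m x 0.3669 y 0.0178 z -0.1003 tcp [ 444.9 -358.8   79.7] tilt [ 0.002  -0.0016]
0 rects
yel rect ctr [ 629.  -329.6] size [np.float32(80.9), np.float32(82.0)] long axis 171.8 area 6035 centroid [ 628.2 -328.9]
5 rects
yel rect ctr [ 625.4 -328.7] size [np.float32(79.4), np.float32(80.6)] long axis 171.6 area 5818 centroid [ 624.6 -328. ]
```

Request:
carry_out:
  moves:
    - [0.6, 0, 0, -0.01, 0]
    - [0.6, 0, 0, -0.03, 0]
    - [0.6, 0, 0, -0.03, 0]
    - [0.6, 0, 0, -0.03, 0]
    - [0.6, 0, 0, 0, 6.56]
    - [0.6, 0, 0, 0, 6.56]
    - [0.6, 0.03, 0.0015, 0, 0]
    - [0.6, 0.03, 0.0015, 0, 0]
    - [0.6, 0.03, 0.0015, 0, 0]
    - [0.6, 0.03, 0.0015, 0, 0]
    - [0.6, 0.03, 0.0015, 0, 0]
    - [0.6, 0.03, 0.0015, 0, 0]
    - [0.6, 0.03, 0.0015, 0, 0]
    - [0.6, 0.03, 0.0015, 0, 0]
    - [0.6, 0.03, 0.0015, 0, 0]
    - [0.6, 0.03, 0.0015, 0, 0]
    - [0.6, 0.03, 0.0015, 0, 0]
    - [0.6, 0.037, 0.0015, 0, 0]
    - [0.6, 0, 0, 0, 0]
    - [0.6, 0, 0, 0, 0]

```text
t: 8.3
tcp_pos: [456.7, 9.5, 178.7]
tool_rot: [0.0, 0.701, 0.713, 0.0]
force: [-0.1, -0.5, -0.2]
grip_width: 60.4
gripper_force: 55.0
```

Run:
```python
from h import *
s=arm.read_state();print(s['force'],s['grip_width'],s['gripper_force'])
im=arm.capture('wrist')[:,:,::-1];cv2.imwrite('pics/wD.png',im);pickle.dump(s,open('wD.pkl','wb'))
cv2.imwrite('pics/wDb.png',cv2.resize(im,(800,600)))
goto(456.9,8.3,83.5,90.9)
im,P=load('wD');h=cv2.cvtColor(im,cv2.COLOR_BGR2HSV)
m=cv2.inRange(rectify(cv2.inRange(h,*BLUE),P,5),128,255);rects(m,300,'D z5')
z=s['tcp_pos'][2]-78+32
m=cv2.inRange(cv2.GaussianBlur(h,(3,3),0),(9,70,100),(20,200,255));rects(cv2.inRange(rectify(m,P,z),128,255),1500,'block top')
```

```text
[-0.1453695  -0.50149801 -0.23306128] 60.42642730874186 55.02689838409424
yaw now 90.91 turn 0.01 | shift m x -0.0005 y 0.0001 z 0.0950 tcp [456.7   8.8 178.5] tilt [ 0.0009 -0.0005]
D z5 rect ctr [456.2  59.2] size [np.float32(15.5), np.float32(71.5)] long axis 0.0 area 1024 centroid [456.3  59.3]
D z5 rect ctr [575.7  -9.7] size [np.float32(40.0), np.float32(101.0)] long axis 92.7 area 3099 centroid [576.7  -4.6]
D z5 rect ctr [677.1   0.9] size [np.float32(36.4), np.float32(118.7)] long axis 106.7 area 2008 centroid [680.3  -7.2]
block top rect ctr [456.6  19.9] size [np.float32(58.7), np.float32(101.0)] long axis 90.8 area 5420 centroid [456.5  21.4]
```

View pics/wDb.png

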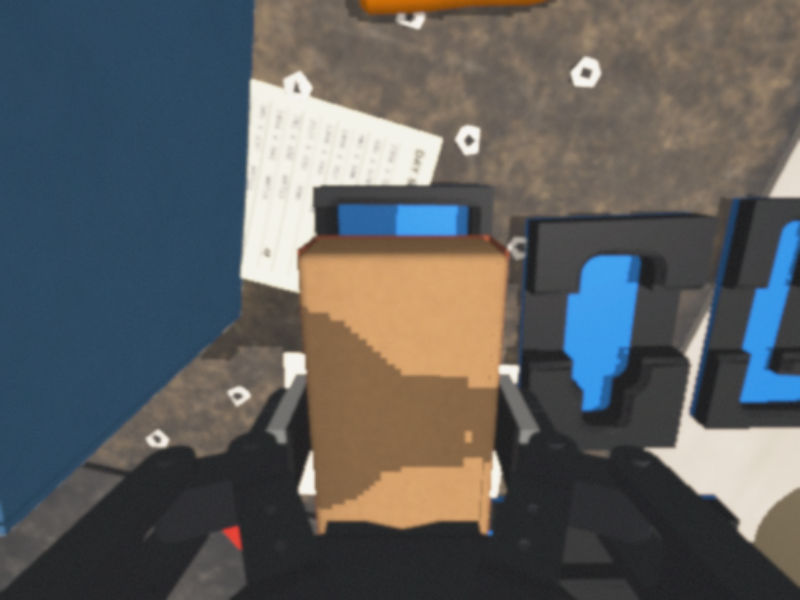

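Run:
```python
from h import *
im,P=load('wD')
for v in(250,253): print(cast(P,(405/1.5625,v/1.5625),131)[0])
print(cast(P,(405/1.5625,236/1.5625),99)[0])
print('corners',cast(P,np.array([[302,252],[503,252]])/1.5625,131))
# profile down col
h=cv2.cvtColor(im,cv2.COLOR_BGR2HSV)
print([(v,h[v,230].tolist()) for v in range(148,168)])
```

```text
[456.47432232  66.19517844 131.        ]
[456.49014686  65.3656908  131.        ]
[456.73243866  64.93836229  99.        ]
corners [[428.32003444  65.16972536 131.        ]
 [483.29150989  66.09265008 131.        ]]
[(148, [105, 182, 158]), (149, [107, 160, 145]), (150, [117, 81, 114]), (151, [174, 80, 102]), (152, [9, 126, 109]), (153, [11, 120, 106]), (154, [14, 120, 102]), (155, [15, 114, 103]), (156, [15, 118, 106]), (157, [14, 115, 106]), (158, [15, 114, 107]), (159, [16, 114, 107]), (160, [16, 116, 110]), (161, [14, 118, 121]), (162, [15, 121, 139]), (163, [15, 119, 163]), (164, [15, 123, 180]), (165, [15, 125, 191]), (166, [15, 124, 202]), (167, [15, 125, 208])]
```

The block is held square over its inlay. Its far edge is at y≈65, so its centre is at about 9.5. Lower it with a 1 mm correction.

Request:
carry_out:
  moves:
    - [0.6, -0.0015, 0, 0.02, 0]
    - [0.6, 0, 0, 0.02, 0]
    - [0.6, 0, 0, 0.015, 0]
    - [0.6, 0, 0, 0.01, 0]
    - [0.6, 0, 0, 0.01, 0]
    - [0.6, 0, 0, 0.007, 0]
    - [0.6, 0, 0, 0.006, 0]
    - [0.6, 0, 0, 0.004, 0]
    - [0.6, 0, 0, 0.0015, 0]
    - [0.6, 0, 0, 0, 0]

```text
t: 9.35
tcp_pos: [456.6, 7.4, 85.0]
tool_rot: [0.0, 0.702, 0.713, -0.0]
force: [-3.6, -0.7, 7.8]
grip_width: 60.2
gripper_force: 56.1
```

Request:
carry_out:
  moves:
    - [-1, 0, 0, 0, 0]
    - [-1, 0, 0, 0, 0]
    - [-1, 0, 0, 0, 0]
    - [-1, 0, 0, 0, 0]
    - [-1, 0, 0, -0.015, 0]
    - [-1, 0, 0, -0.03, 0]
    - [-1, 0, 0, -0.03, 0]
    - [-1, 0, 0, -0.03, 0]
    - [-1, 0, 0, -0.03, 0]
    - [-1, 0, 0, -0.03, 0]
    - [-1, 0, 0, -0.03, 0]
    - [-1, 0, 0, -0.03, 0]
    - [-1, 0, 0, -0.03, 0]
    - [-1, 0, 0, 0, 0]
    - [-1, 0, 0, 0, 0]

```text
t: 10.85
tcp_pos: [456.7, 7.4, 339.5]
tool_rot: [0.0, 0.702, 0.712, 0.0]
force: [-0.4, 0.3, -0.7]
grip_width: 85.4
gripper_force: 0.0
```

Run:
```python
from h import *
s=arm.read_state();print(s['grip_width'])
im=arm.capture('wrist')[:,:,::-1];cv2.imwrite('pics/wE.png',im);pickle.dump(s,open('wE.pkl','wb'))
im,P=load('wE');h=cv2.cvtColor(cv2.GaussianBlur(im,(3,3),0),cv2.COLOR_BGR2HSV)
rects(cv2.inRange(rectify(cv2.inRange(h,*BLUE),P,5),128,255),300,'E z5')
rects(cv2.inRange(rectify(cv2.inRange(h,(9,70,100),(20,200,255)),P,37),128,255),1500,'block top')
goto(605,-330,300,90)
cv2.imwrite('pics/wEb.png',cv2.resize(im,(800,600)))
```

```text
85.42505451830384
E z5 rect ctr [ 519.1 -180.5] size [np.float32(42.0), np.float32(146.4)] long axis 2.9 area 4082 centroid [ 509.3 -183.8]
E z5 rect ctr [576.2  -9.1] size [np.float32(39.3), np.float32(103.4)] long axis 94.8 area 3178 centroid [576.2  -4.7]
E z5 rect ctr [685.9   4.2] size [np.float32(45.6), np.float32(118.6)] long axis 99.6 area 2288 centroid [681.8  -8.2]
block top rect ctr [456.3   7.9] size [np.float32(61.0), np.float32(111.2)] long axis 90.8 area 6367 centroid [456.5   7.6]
block top rect ctr [483.6 178. ] size [np.float32(52.4), np.float32(107.5)] long axis 3.7 area 3270 centroid [481.2 169.6]
block top rect ctr [ 731.5 -135.9] size [np.float32(65.3), np.float32(96.6)] long axis 54.0 area 3054 centroid [ 728.2 -130.6]
block top rect ctr [ 767.2 -172.5] size [np.float32(65.5), np.float32(90.0)] long axis 90.0 area 3597 centroid [ 766.  -171.9]
yaw now 90.87 turn 0.87 | shift m x -0.3375 y 0.1487 z 0.0387 tcp [456.3   7.5 338.7] tilt [-0.0007  0.0001]
```

View pics/wEb.png

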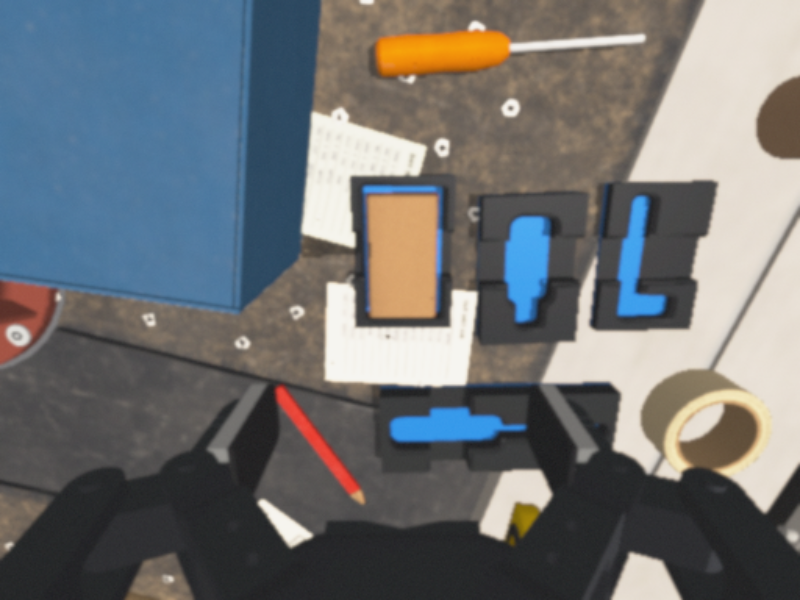

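The block lies in its cut-out at (456.4, 7.8) with the top at 37. Next I go over the tape while computing inlay features.

Request:
carry_out:
  moves:
    - [-1, 0, 0, 0, 0]
    - [-1, -0.034, 0.015, -0.005, 0]
    - [-1, -0.034, 0.015, -0.005, 0]
    - [-1, -0.034, 0.015, 0, 0]
    - [-1, -0.034, 0.015, 0, 0]
    - [-1, -0.034, 0.015, 0, 0]
    - [-1, -0.034, 0.015, 0, 0]
    - [-1, -0.034, 0.015, 0, 0]
    - [-1, -0.034, 0.015, 0, 0]
    - [-1, -0.034, 0.015, 0, 0]
    - [-1, -0.034, 0.015, 0, 0]
    - [-1, 0, 0, 0, 0]
    - [-1, 0, 0, 0, 0]
    - [-1, 0, 0, 0, 0]

```text
t: 12.3
tcp_pos: [611.4, -329.4, 348.7]
tool_rot: [-0.001, 0.702, 0.713, -0.0]
force: [0.0, 0.4, 0.9]
grip_width: 85.2
gripper_force: 0.0
```

Run:
```python
from h import *
s=arm.read_state()
im=arm.capture('wrist')[:,:,::-1];cv2.imwrite('pics/wF.png',im);pickle.dump(s,open('wF.pkl','wb'))
goto(605,-330,130,90)
im,P=load('wF');h=cv2.cvtColor(cv2.GaussianBlur(im,(3,3),0),cv2.COLOR_BGR2HSV)
rects(cv2.inRange(rectify(cv2.inRange(h,(20,120,60),(32,255,255)),P,65),128,255),500,'F z65')
cv2.imwrite('pics/wFb.png',cv2.resize(im,(800,600)))
U=0
for n in('top','wA','wB','wD','wE'):
    i,Q=load(n);U=U|cv2.inRange(rectify(cv2.inRange(cv2.cvtColor(i,cv2.COLOR_BGR2HSV),*BLUE),Q,5),128,255)
cv2.imwrite('pics/U.png',U)
op=lambda k:cv2.morphologyEx(U,cv2.MORPH_OPEN,np.ones((k,k),np.uint8))
rects(op(57),1500,'opened')   # wide parts
def cl(name,box,axis):
    # centreline & edges of strip within world box (x0,x1,y0,y1); axis = long world axis
    x0,x1,y0,y1=box;v,u=np.nonzero(U);X=X0-v/SC;Y=Y0-u/SC;k=(X>x0)&(X<x1)&(Y>y0)&(Y<y1);X,Y=X[k],Y[k]
    a,b=(X,Y) if axis=='x' else (Y,X);t=np.unique(np.round(a));ok=[(q,b[np.abs(a-q)<.6].min(),b[np.abs(a-q)<.6].max()) for q in t];ok=np.array(ok)
    for nm,w in(('mid',(ok[:,1]+ok[:,2])/2),('lo',ok[:,1]),('hi',ok[:,2])):
        f=np.polyfit(ok[:,0],w,1);print(name,nm,'slope deg %.2f'%np.degrees(np.arctan(f[0])),'at',ok[:,0].mean().round(1),np.polyval(f,ok[:,0].mean()).round(1),'w',round(np.mean(ok[:,2]-ok[:,1]),1))
cl('hex long',(640,740,-10,50),'y');cl('drv handle',(465,545,-230,-130),'x');cl('drv shaft',(590,655,-230,-130),'x')
cl('tape case',(540,620,-18,28),'y');cl('tape slot',(540,620,-58,-45),'y')
```

```text
yaw now 90.92 turn 0.92 | shift m x -0.0008 y -0.0065 z 0.2193 tcp [ 611.5 -329.2  349.3] tilt [-0.0005  0.0006]
F z65 rect ctr [ 602.3 -316.8] size [np.float32(31.3), np.float32(69.0)] long axis 82.2 area 1903 centroid [ 602.2 -317. ]
opened rect ctr [457.8   9.5] size [np.float32(71.5), np.float32(123.0)] long axis 90.0 area 8552 centroid [457.7   9.2]
opened rect ctr [ 506.2 -180.9] size [np.float32(42.6), np.float32(111.9)] long axis 2.5 area 4444 centroid [ 505.9 -180.8]
opened rect ctr [575.8   3. ] size [np.float32(39.5), np.float32(78.0)] long axis 90.0 area 2867 centroid [576.1   2.9]
hex long mid slope deg 0.78 at 20.0 674.6 w 17.3
hex long lo slope deg 3.65 at 20.0 665.9 w 17.3
hex long hi slope deg -2.09 at 20.0 683.2 w 17.3
drv handle mid slope deg 2.36 at 505.0 -180.6 w 41.5
drv handle lo slope deg 2.39 at 505.0 -201.3 w 41.5
drv handle hi slope deg 2.33 at 505.0 -159.8 w 41.5
drv shaft mid slope deg 1.38 at 622.0 -176.8 w 16.9
drv shaft lo slope deg 1.75 at 622.0 -185.3 w 16.9
drv shaft hi slope deg 1.02 at 622.0 -168.4 w 16.9
tape case mid slope deg -2.35 at 5.0 575.4 w 39.6
tape case lo slope deg -0.37 at 5.0 555.6 w 39.6
tape case hi slope deg -4.33 at 5.0 595.2 w 39.6
tape slot mid slope deg 3.62 at -52.0 579.9 w 19.6
tape slot lo slope deg -0.47 at -52.0 570.1 w 19.6
tape slot hi slope deg 7.67 at -52.0 589.7 w 19.6
```

View pics/wFb.png

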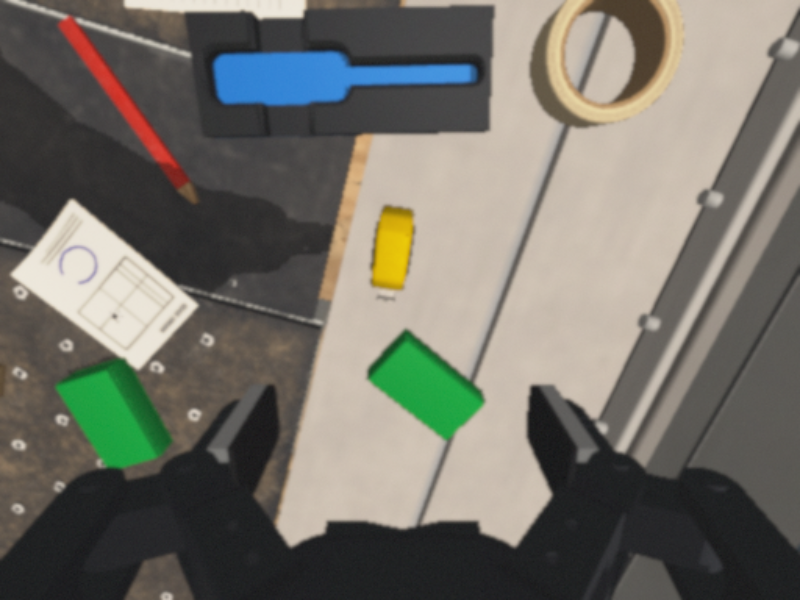

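The tape's case top shows at (393,248) with the hook at (386,297) below it. The roll of masking tape and the green block stay clear of it. Next I check the tape's base height and length position from its hook and case across two views.

Run:
```python
from h import *
F,C=load('wF')[1],load('wC')[1];B=load('wB')[1]
k=1.5625
print('hook tip base',tri([(F,np.array([386,300])/k),(C,np.array([605,362])/k)]))
print('hook F at z0/3',cast(F,np.array([386,300])/k,2)[0], 'L corners',cast(F,np.array([[376,299],[397,299]])/k,2)[:,:2])
print('case near-hook top edge z60',cast(F,np.array([388,288])/k,60)[0])
T=load('top')[1]
for z in(0,5): pass
# ledge edge point: mat/board boundary near tape in F vs C
print('ledge',tri([(F,np.array([321,325])/k),(C,np.array([493,380])/k)]))
for y in (-316.8,): goto(602.2,-318,150,82.2)
```

```text
hook tip base [ 595.48159667 -377.89334516    1.57952098]
hook F at z0/3 [ 595.35899326 -380.9833782     2.        ] L corners [[ 585.23963918 -380.08205755]
 [ 606.48105738 -379.74867591]]
case near-hook top edge z60 [ 599.11866376 -351.892786     60.        ]
ledge [ 526.39714181 -412.61316462   -8.58476055]
yaw now 90.92 turn 8.72 | shift m x 0.0099 y -0.0107 z 0.1993 tcp [ 611.5 -329.2  349.3] tilt [-0.0005  0.0006]
```

Request:
carry_out:
  moves:
    - [-1, 0, 0, 0, 4.36]
    - [-1, 0, 0, 0, 4.36]
    - [-1, 0.009, -0.0105, 0.02, 0]
    - [-1, 0, 0, 0.035, 0]
    - [-1, 0, 0, 0.035, 0]
    - [-1, 0, 0, 0.035, 0]
    - [-1, 0, 0, 0.035, 0]
    - [-1, 0, 0, 0.035, 0]
    - [-1, 0, 0, 0.035, 0]
    - [-1, 0, 0, 0.024, 0]
    - [-1, 0, 0, 0, 0]
    - [-1, 0, 0, 0, 0]
    - [0.9, 0, 0, 0, 0]
    - [0.9, 0, 0, 0, 0]
    - [0.9, 0, 0, 0, 0]
    - [0.9, 0, 0, 0, 0]
    - [0.9, 0, 0, 0, 0]
    - [0.9, 0, 0, 0, 0]
  newtons: 50

```text
t: 14.15
tcp_pos: [602.9, -320.2, 96.3]
tool_rot: [0.001, 0.754, 0.657, 0.0]
force: [-1.4, 0.7, 6.0]
grip_width: 29.5
gripper_force: 50.4
```

Run:
```python
from h import *
goto(576,3,180,92.5)
```

```text
yaw now 82.15 turn -10.35 | shift m x 0.3240 y -0.0128 z -0.0837 tcp [ 602.9 -320.2   96.3] tilt [ 0.001  -0.0006]
```

Gripped at 29.5 mm. Before carrying, I check the tape and hex inlay directions on their top outlines (rectified at z=25/17).

Run:
```python
from h import *
im,P=load('wE');f=lambda z,x0,x1:rectify(im,P,z)[int((X0-x1)*2):int((X0-x0)*2),int((450-90)*2):int((450+85)*2)]
a=f(25,520,635);b=f(17,635,750)   # b above a
v=np.vstack([b,a]);v=cv2.convertScaleAbs(v,alpha=1.6,beta=20);print(v.shape)
cv2.imwrite('pics/in.png',cv2.resize(v,None,fx=1.28,fy=1.28,interpolation=cv2.INTER_CUBIC))
```

```text
(460, 350, 3)
```

View pics/in.png

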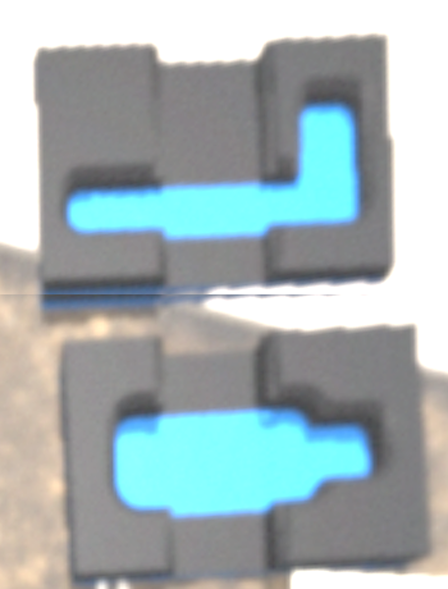

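The inlay outlines give directions of about 93° (tape) and 92° (hex). In this picture the tape inlay's corners are (62,340), (412,328), (429,565) and (75,578), and its centre agrees with the blue floor.

Request:
carry_out:
  moves:
    - [0.9, 0, 0, -0.01, 0]
    - [0.9, 0, 0, -0.025, 0]
    - [0.9, 0, 0, -0.025, 0]
    - [0.9, 0, 0, -0.025, 0]
    - [0.9, 0, 0, 0, -5.4]
    - [0.9, 0, 0, 0, -5.4]
    - [0.9, 0.03, -0.0011, 0, 0]
    - [0.9, 0.03, -0.0011, 0, 0]
    - [0.9, 0.03, -0.0011, 0, 0]
    - [0.9, 0.03, -0.0011, 0, 0]
    - [0.9, 0.03, -0.0011, 0, 0]
    - [0.9, 0.03, -0.0011, 0, 0]
    - [0.9, 0.03, -0.0011, 0, 0]
    - [0.9, 0.03, -0.0011, 0, 0]
    - [0.9, 0.03, -0.0011, 0, 0]
    - [0.9, 0.03, 0, 0, 0]
    - [0.9, 0.024, 0, 0, 0]
    - [0.9, 0, 0, 0, 0]
    - [0.9, 0, 0, 0, 0]

```text
t: 16.05
tcp_pos: [575.8, 3.5, 180.5]
tool_rot: [-0.0, 0.688, 0.726, -0.0]
force: [0.2, -0.4, -3.3]
grip_width: 29.5
gripper_force: 50.2
```

Run:
```python
from h import *
s=arm.read_state();print(s['force'],s['grip_width'])
im=arm.capture('wrist')[:,:,::-1];cv2.imwrite('pics/wG.png',im);pickle.dump(s,open('wG.pkl','wb'))
goto(575.6,3.2,101,93)
im,P=load('wG');h=cv2.cvtColor(cv2.GaussianBlur(im,(3,3),0),cv2.COLOR_BGR2HSV)
z0=s['tcp_pos'][2]-96.3
rects(cv2.inRange(rectify(cv2.inRange(h,(20,120,60),(32,255,255)),P,z0+65),128,255),300,'top')
rects(cv2.inRange(rectify(cv2.inRange(h,*BLUE),P,5),128,255),300,'blue')
cv2.imwrite('pics/wGb.png',cv2.resize(im,(800,600)))
```

```text
[ 0.1994519  -0.43223739 -3.25154234] 29.50520853077571
yaw now 92.96 turn -0.04 | shift m x 0.0004 y -0.0003 z 0.0795 tcp [576.    2.9 180.5] tilt [-0.0001 -0.0003]
top rect ctr [575.   17.7] size [np.float32(29.3), np.float32(72.4)] long axis 93.3 area 1901 centroid [575.   16.4]
blue rect ctr [ 487.5 -185.6] size [np.float32(17.6), np.float32(46.6)] long axis 57.1 area 448 centroid [ 484.2 -187.5]
blue rect ctr [574.5  28.4] size [np.float32(27.2), np.float32(38.3)] long axis 2.6 area 944 centroid [574.3  28. ]
blue rect ctr [686.8   5.2] size [np.float32(46.2), np.float32(116.8)] long axis 97.0 area 2334 centroid [680.8  -6.7]
```

View pics/wGb.png

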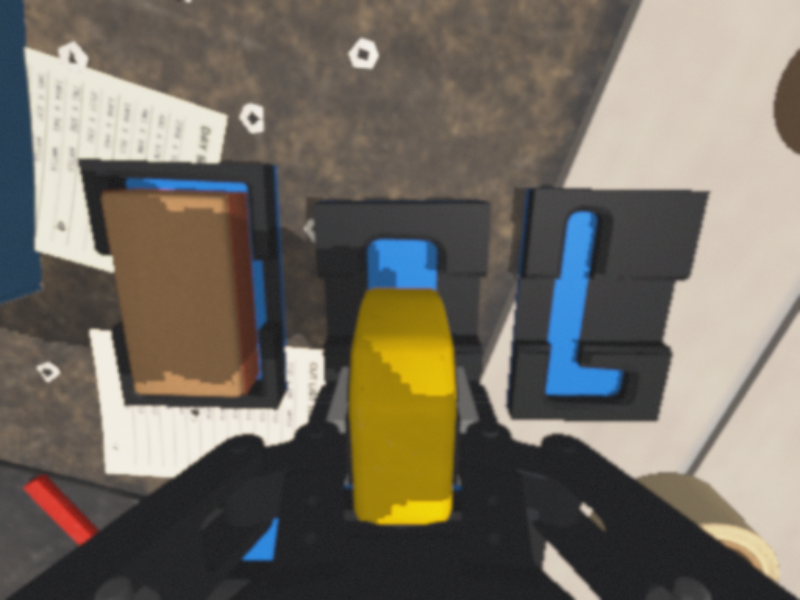

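The tape hangs upright over its inlay; its far end is at (403,290) and its near top edge at (403,522). I'll check where it sits lengthwise.

Run:
```python
from h import *
P=load('wG')[1];k=1.5625
print('camera',P[2])
for z in(84,100,116): print('far',z,cast(P,np.array([403,290])/k,z)[0].round(1))
for z in(135,149): print('near',z,cast(P,np.array([403,522])/k,z)[0].round(1))
print('cut far edge z5',cast(P,np.array([403,240])/k,5)[0], 'edge L/R mid',cast(P,np.array([402,265])/k,5)[0])
print('case mid at v=340 top',cast(P,np.array([[352,400],[457,400]])/k,149))
```

```text
camera [571.63355835  82.36611995 249.1382346 ]
far 84 [574.4  34.7  84. ]
far 100 [574.2  39.3 100. ]
far 116 [573.9  43.9 116. ]
near 135 [577.8 -31.2 135. ]
near 149 [577.1 -17.2 149. ]
cut far edge z5 [574.1842505   41.41153816   5.        ] edge L/R mid [574.37567148  26.86188545   5.        ]
case mid at v=340 top [[561.47785001  22.55063294 149.        ]
 [589.16048122  24.01042395 149.        ]]
```

Request:
carry_out:
  moves:
    - [0.9, 0.0025, -0.0007, 0.02, 0]
    - [0.9, 0, 0, 0.015, 0]
    - [0.9, 0, 0, 0.01, 0]
    - [0.9, 0, 0, 0.008, 0]
    - [0.9, 0, 0, 0.006, 0]
    - [0.9, 0, 0, 0.006, 0]
    - [0.9, 0, 0, 0.005, 0]
    - [0.9, 0, 0, 0.004, 0]
    - [0.9, 0, 0, 0.004, 0]
    - [0.9, 0, 0, 0, 0]

```text
t: 17.1
tcp_pos: [575.1, 5.7, 102.1]
tool_rot: [-0.0, 0.689, 0.725, -0.0]
force: [0.8, -0.1, -3.1]
grip_width: 29.3
gripper_force: 50.2
```

Request:
carry_out:
  moves:
    - [0.9, 0, 0, 0.001, 0]
    - [0.9, 0, 0, 0.0008, 0]
    - [0.9, 0, 0, 0, 0]
    - [0.9, 0, 0, 0, 0]

```text
t: 17.5
tcp_pos: [575.3, 5.6, 101.8]
tool_rot: [0.0, 0.689, 0.725, 0.0]
force: [-4.2, -0.7, 9.4]
grip_width: 29.4
gripper_force: 51.8
```

Request:
carry_out:
  moves:
    - [-1, 0, 0, 0, 0]
    - [-1, 0, 0, 0, 0]
    - [-1, 0, 0, 0, 0]
    - [-1, 0, 0, 0, 0]
    - [-1, 0, 0, -0.015, 0]
    - [-1, 0, 0, -0.03, 0]
    - [-1, 0, 0, -0.03, 0]
    - [-1, 0, 0, -0.03, 0]
    - [-1, 0, 0, -0.03, 0]
    - [-1, 0, 0, -0.03, 0]
    - [-1, 0, 0, -0.03, 0]
    - [-1, 0, 0, -0.03, 0]
    - [-1, 0, 0, 0, 0]
    - [-1, 0, 0, 0, 0]

```text
t: 18.9
tcp_pos: [575.4, 5.6, 325.9]
tool_rot: [0.0, 0.689, 0.725, 0.0]
force: [0.3, -0.1, 0.2]
grip_width: 85.1
gripper_force: 0.0
```

Run:
```python
from h import *
s=arm.read_state()
im=arm.capture('wrist')[:,:,::-1];cv2.imwrite('pics/wH.png',im);pickle.dump(s,open('wH.pkl','wb'))
im,P=load('wH');h=cv2.cvtColor(cv2.GaussianBlur(im,(3,3),0),cv2.COLOR_BGR2HSV)
rects(cv2.inRange(rectify(cv2.inRange(h,(20,120,60),(32,255,255)),P,70),128,255),300,'tape top z70')
rects(cv2.inRange(rectify(cv2.inRange(h,*BLUE),P,5),128,255),300,'blue')
A=load('wA')[1];k=1.5625
print('key bend,end,short end',cast(A,np.array([[525,293],[607,329],[510,320]])/k,9)[:,:2].round(1))
goto(530,330,300,92)
m=cv2.inRange(rectify(im,P,70),(0,0,0),(0,0,0));c=rectify(im,P,25)[int((800-640)*2):int((800-510)*2),int((450-90)*2):int((450+90)*2)]
cv2.imwrite('pics/wHc.png',np.hstack([cv2.resize(c,(504,364)),cv2.resize(im[100:300,100:380],(504,360))[:, :290].repeat(1,0) if 0 else cv2.resize(c,(1,364))]))
```

```text
tape top z70 rect ctr [572.7   9.6] size [np.float32(33.0), np.float32(70.4)] long axis 95.1 area 2049 centroid [573.3   8.5]
blue rect ctr [ 560.2 -178.5] size [np.float32(40.0), np.float32(214.4)] long axis 2.9 area 4116 centroid [ 521.8 -183.6]
blue rect ctr [689.2   4.4] size [np.float32(48.7), np.float32(116.6)] long axis 94.3 area 2425 centroid [681.4  -7.7]
key bend,end,short end [[518.3 291.1]
 [557.8 379.9]
 [547.4 278. ]]
yaw now 92.95 turn 0.95 | shift m x 0.3257 y -0.0336 z 0.0250 tcp [574.9   5.6 325. ] tilt [-0.0006  0.    ]
```

Run:
```python
from h import *
goto(540,337,230,66)
A,T,S=load('wA')[1],load('top')[1],pose('side');k=1.5625
print('wood blk corner heights',tri([(A,np.array([537,272])/k),(T,np.array([110+122/3,120+270/3]))]), tri([(A,np.array([612,238])/k),(T,np.array([110+57/3,120+305/3]))]))
print(cast(A,np.array([[537,272],[612,238],[602,192],[518,226]])/k,35)[:,:2])
```

```text
yaw now 92.95 turn 26.95 | shift m x 0.2885 y -0.1667 z 0.0950 tcp [574.9   5.6 325. ] tilt [-0.0006  0.    ]
wood blk corner heights [401.8469581  193.24843631 364.45190511] [426.55599064 329.70653694  94.68680258]
[[490.02882527 292.94708217]
 [458.38694793 358.55642006]
 [417.5359117  343.74807506]
 [447.10202237 271.7674218 ]]
```

Request:
carry_out:
  moves:
    - [-1, 0, 0, 0, 6.74]
    - [-1, 0, 0, 0, 6.74]
    - [-1, 0, 0, 0, 6.74]
    - [-1, 0, 0, 0, 6.74]
    - [-1, 0, 0, 0, 0]
    - [-1, 0.029, -0.0167, 0, 0]
    - [-1, 0.029, -0.0167, 0, 0]
    - [-1, 0.029, -0.0167, 0, 0]
    - [-1, 0.029, -0.0167, 0, 0]
    - [-1, 0.029, -0.0167, 0, 0]
    - [-1, 0.029, -0.0167, 0, 0]
    - [-1, 0.029, -0.0167, 0.019, 0]
    - [-1, 0.029, -0.0167, 0.019, 0]
    - [-1, 0.029, -0.0167, 0.019, 0]
    - [-1, 0.028, -0.0167, 0.019, 0]
    - [-1, 0, 0, 0.019, 0]
    - [-1, 0, 0, 0, 0]
    - [0.2, 0, 0, 0, 0]
    - [0.2, 0, 0, 0, 0]

```text
t: 20.85
tcp_pos: [540.7, 337.1, 231.6]
tool_rot: [0.0, 0.839, 0.545, 0.001]
force: [0.1, 0.2, -0.5]
grip_width: 59.2
gripper_force: 0.0
```

Run:
```python
from h import *
s=arm.read_state();print(s['grip_width'])
im=arm.capture('wrist')[:,:,::-1];cv2.imwrite('pics/wI.png',im);pickle.dump(s,open('wI.pkl','wb'))
cv2.imwrite('pics/wIb.png',cv2.resize(im,(800,600)))
goto(540,337,230,66)
```

```text
59.217788239516146
yaw now 65.99 turn -0.01 | shift m x -0.0004 y -0.0007 z 0.0018 tcp [540.8 337.1 231.8] tilt [0.0014 0.0006]
```

View pics/wIb.png

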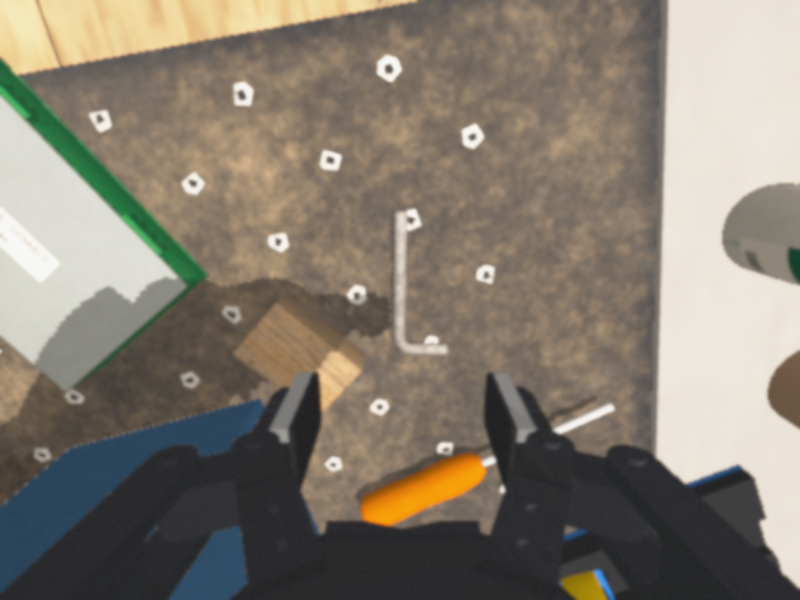

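The key's long arm runs from (401,211) to the bend (402,352), with the short arm reaching (447,350). It is already parallel to the fingers.

Run:
```python
from h import *
P=load('wI')[1];k=1.5625;A=load('wA')[1]
e,b,s=cast(P,np.array([[401.3,210.5],[401.8,350],[448,350]])/k,7)
print(e,b,s,np.linalg.norm(e-b),'dir',np.degrees(np.arctan2(*(e-b)[[1,0]])))
print('height end',tri([(P,np.array([401.3,211])/k),(A,np.array([607,329])/k)]))
u=(e-b)/np.linalg.norm(e-b);g=e-53*u;print('grip pt (y=0)',g)
goto(g[0],g[1],76,66)
```

```text
[560.67203149 382.60461914   7.        ] [519.56505296 289.56178535   7.        ] [550.89797525 275.58260372   7.        ] 101.71898841187507 dir 66.16382112166332
height end [560.08720671 382.30760137   4.33506478]
grip pt (y=0) [539.25351469 334.1252716    7.        ]
yaw now 65.99 turn -0.01 | shift m x -0.0034 y -0.0002 z 0.1558 tcp [540.8 337.1 231.8] tilt [0.0014 0.0006]
```

Request:
carry_out:
  moves:
    - [0.5, -0.003, 0, 0.03, 0]
    - [0.5, 0, 0, 0.03, 0]
    - [0.5, 0, 0, 0.03, 0]
    - [0.5, 0, 0, 0.03, 0]
    - [0.5, 0, 0, 0.02, 0]
    - [0.5, 0, 0, 0.007, 0]
    - [0.5, 0, 0, 0, 0]
    - [0.5, 0, 0, 0.003, 0]
    - [0.5, 0, 0, 0.003, 0]
    - [0.5, 0, 0, 0, 0]

```text
t: 21.9
tcp_pos: [539.2, 334.9, 78.2]
tool_rot: [0.0, 0.839, 0.545, 0.0]
force: [-0.2, -0.8, -0.2]
grip_width: 21.2
gripper_force: 0.0
```

Request:
carry_out:
  moves:
    - [0.5, 0, 0, 0.0022, 0]
    - [0.5, 0, 0, 0, 0]
    - [0.95, 0, 0, 0, 0]
    - [0.95, 0, 0, 0, 0]
    - [0.95, 0, 0, 0, 0]
    - [0.95, 0, 0, 0, 0]
  newtons: 45

```text
t: 22.5
tcp_pos: [539.0, 334.8, 75.6]
tool_rot: [-0.0, 0.839, 0.545, 0.0]
force: [-1.1, -0.2, 3.3]
grip_width: 6.3
gripper_force: 44.1
```

Run:
```python
from h import *
# hex inlay pose from union + straight edges: predict home grip pt = inlay + R(-15.5,0)
U=0
for n in('top','wA','wB','wD','wE','wG','wH'):
    i,Q=load(n);m=cv2.inRange(rectify(cv2.inRange(cv2.cvtColor(i,cv2.COLOR_BGR2HSV),*BLUE),Q,5),128,255);m=m[:360];
    v,u=np.nonzero(m);X=800-v/2;Y=450-u/2;k=(X>630)&(np.abs(Y)<90);X,Y=X[k],Y[k]
    if k.sum()<6000: continue
    # channel section |y-inlay|<18: floor seen without walls along x
    r=[]
    for lo,hi in((-8,18),(22,60)):
        q=(Y>lo)&(Y<hi);ys=np.unique(Y[q]);mid=[(X[q][Y[q]==t].min(),X[q][Y[q]==t].max()) for t in ys];mm=np.array(mid);f=np.polyfit(ys,mm.mean(1),1)
        r.append((round(np.degrees(np.arctan(-f[0])),1),round(float(np.polyval(f,5)),1),round(float((mm[:,1]-mm[:,0]).mean()),1)))
    print(n,'strip(ang,x@y=5,w) chan/outer',r,'Y',Y.min(),Y.max(),'X',X.min(),X.max())
```

```text
top strip(ang,x@y=5,w) chan/outer [(np.float64(6.6), 676.1, 14.0), (np.float64(0.4), 675.4, 13.4)] Y -49.0 62.5 X 666.5 717.0
wD strip(ang,x@y=5,w) chan/outer [(np.float64(2.3), 674.2, 18.2), (np.float64(3.0), 677.5, 11.0)] Y -53.0 61.5 X 664.0 711.5
wE strip(ang,x@y=5,w) chan/outer [(np.float64(2.0), 674.5, 17.5), (np.float64(1.7), 676.1, 13.8)] Y -54.0 62.0 X 664.5 716.5
wG strip(ang,x@y=5,w) chan/outer [(np.float64(2.2), 674.6, 18.0), (np.float64(2.2), 675.8, 14.6)] Y -52.5 62.5 X 665.0 716.0
wH strip(ang,x@y=5,w) chan/outer [(np.float64(2.7), 674.9, 17.2), (np.float64(2.3), 675.8, 15.9)] Y -54.0 61.5 X 665.0 716.5
```

Request:
carry_out:
  moves:
    - [0.95, 0, 0, -0.01, 0]
    - [0.95, 0, 0, -0.03, 0]
    - [0.95, 0, 0, -0.03, 0]
    - [0.95, 0, 0, -0.03, -6.58]
    - [0.95, 0, 0, 0, -6.58]
    - [0.95, 0, 0, 0, -6.58]
    - [0.95, 0, 0, 0, -6.58]
    - [0.95, 0, 0, 0, 0]
    - [0.95, 0, 0, 0, 0]

```text
t: 23.4
tcp_pos: [539.0, 334.8, 175.7]
tool_rot: [0.0, 0.694, 0.72, 0.0]
force: [-0.2, -0.5, -0.8]
grip_width: 6.0
gripper_force: 44.1
```

Run:
```python
from h import *
s=arm.read_state();print(s['grip_width'],s['gripper_force'])
goto(674.7,4.3,150,92.3)
```

```text
6.034308432438255 44.05756118707359
yaw now 92.13 turn -0.17 | shift m x -0.3357 y 0.1223 z 0.0257 tcp [539.  334.8 175.7] tilt [0.0002 0.0001]
```

Request:
carry_out:
  moves:
    - [0.95, -0.028, 0.0102, 0, -0.17]
    - [0.95, -0.028, 0.0102, 0, 0]
    - [0.95, -0.028, 0.0102, 0, 0]
    - [0.95, -0.028, 0.0102, 0, 0]
    - [0.95, -0.028, 0.0102, 0, 0]
    - [0.95, -0.028, 0.0102, 0, 0]
    - [0.95, -0.028, 0.0102, 0, 0]
    - [0.95, -0.028, 0.0102, 0, 0]
    - [0.95, -0.028, 0.0102, 0, 0]
    - [0.95, -0.028, 0.0102, 0, 0]
    - [0.95, -0.028, 0.0102, 0, 0]
    - [0.95, -0.028, 0.0102, 0, 0]
    - [0.95, 0, 0, 0, 0]
    - [0.95, 0, 0, 0, 0]

```text
t: 24.8
tcp_pos: [675.7, 3.8, 175.2]
tool_rot: [-0.0, 0.693, 0.721, -0.0]
force: [-0.5, 0.7, -1.1]
grip_width: 6.1
gripper_force: 44.1
```

Run:
```python
from h import *
s=arm.read_state();print(s['grip_width'],s['gripper_force'])
im=arm.capture('wrist')[:,:,::-1];cv2.imwrite('pics/wJ.png',im);pickle.dump(s,open('wJ.pkl','wb'))
cv2.imwrite('pics/wJb.png',cv2.resize(im,(800,600)))
goto(674.7,4.3,81.5,92.3)
i=cv2.imread('pics/wJ.png');P=pose('wrist',s)
rects(cv2.inRange(rectify(cv2.inRange(cv2.cvtColor(i,cv2.COLOR_BGR2HSV),*BLUE),P,5),128,255),100,'blue')
```

```text
6.111362382314944 44.084247909486294
yaw now 92.37 turn 0.07 | shift m x -0.0003 y -0.0007 z 0.0938 tcp [675.4   4.6 175.3] tilt [-0.0006  0.0003]
blue rect ctr [ 454.5 -182.3] size [np.float32(11.7), np.float32(21.6)] long axis 35.1 area 157 centroid [ 454.4 -183.8]
blue rect ctr [491.    5.5] size [np.float32(5.0), np.float32(38.0)] long axis 90.0 area 154 centroid [491.1   6. ]
blue rect ctr [5.933e+02 1.000e-01] size [np.float32(5.6), np.float32(41.1)] long axis 93.1 area 172 centroid [593.1   1.6]
blue rect ctr [673.1  43.8] size [np.float32(19.0), np.float32(37.2)] long axis 91.5 area 434 centroid [672.3  49.3]
blue rect ctr [705.8 -41.8] size [np.float32(17.5), np.float32(22.5)] long axis 0.0 area 273 centroid [707.1 -40.2]
```

View pics/wJb.png

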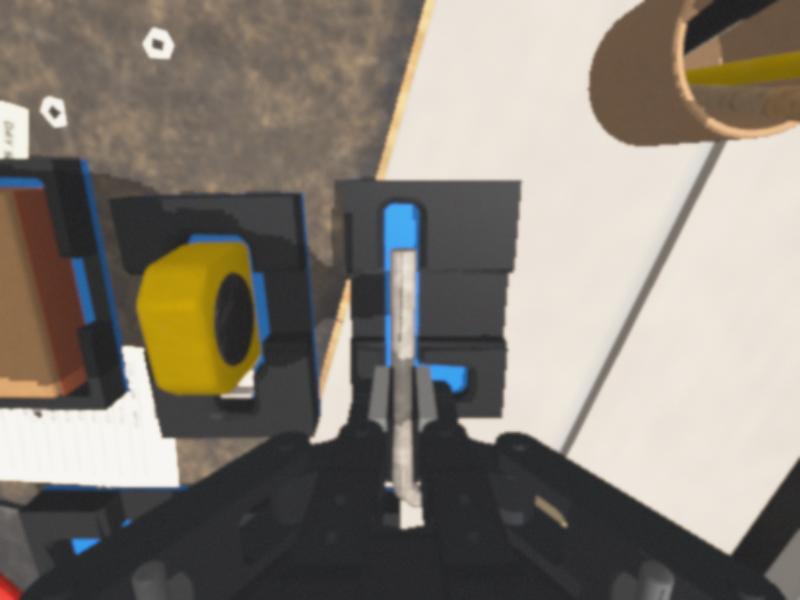

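The key is held in line above its cut-out: far end (403,250), bend about (405,488), and the cut-out's blue strip directly below. The tape sits deep in its inlay at (200,320) with its hook in the slot. I'll check the key's level and offset.

Run:
```python
from h import *
P=load('wJ')[1];k=1.5625
for z in(95,104,109): print(z,cast(P,np.array([[403,250],[403,330],[404,485]])/k,z)[:,:2].round(1).tolist())
print('strip floor mid',cast(P,np.array([[401,225],[401,204],[402,330]])/k,5)[:,:2].round(1).tolist())
print('top edges w/ z17 of cut',cast(P,np.array([[384,225],[419,225]])/k,12)[:,:2].round(1).tolist())
im=cv2.imread('pics/wJ.png');g=cv2.cvtColor(im,cv2.COLOR_BGR2HSV)[:,:,1]
for v in(165,175,200,225): print(v,[int(x) for x in g[v,245:275]])
```

```text
95 [[673.9, 54.3], [675.1, 24.3], [678.3, -45.6]]
104 [[673.8, 56.0], [674.9, 27.9], [678.0, -37.9]]
109 [[673.7, 57.0], [674.8, 29.8], [677.8, -33.6]]
strip floor mid [[673.0, 51.0], [672.6, 62.3], [676.0, -11.0]]
top edges w/ z17 of cut [[663.9, 51.6], [682.6, 52.3]]
165 [129, 171, 181, 172, 133, 44, 22, 30, 31, 32, 31, 32, 32, 26, 23, 24, 25, 26, 28, 30, 12, 41, 108, 121, 56, 10, 5, 5, 4, 7]
175 [89, 145, 172, 155, 88, 10, 27, 29, 29, 31, 31, 31, 31, 25, 22, 22, 26, 26, 29, 24, 26, 105, 150, 128, 52, 10, 7, 4, 4, 4]
200 [70, 143, 174, 165, 118, 28, 25, 32, 33, 32, 32, 31, 32, 26, 24, 26, 28, 32, 30, 11, 59, 132, 152, 119, 37, 11, 4, 4, 7, 4]
225 [67, 141, 181, 186, 162, 91, 6, 30, 33, 31, 32, 31, 28, 26, 25, 26, 28, 29, 29, 14, 47, 115, 137, 81, 19, 5, 14, 8, 12, 8]
```

Request:
carry_out:
  moves:
    - [0.95, 0, -0.0012, 0.02, 0]
    - [0.95, 0, 0, 0.02, 0]
    - [0.95, 0, 0, 0.02, 0]
    - [0.95, 0, 0, 0.012, 0]
    - [0.95, 0, 0, 0.006, 0]
    - [0.95, 0, 0, 0.005, 0]
    - [0.95, 0, 0, 0.004, 0]
    - [0.95, 0, 0, 0.004, 0]
    - [0.95, 0, 0, 0.002, 0]
    - [0.95, 0, 0, 0, 0]
    - [0.95, 0, 0, 0, 0]

```text
t: 25.95
tcp_pos: [674.6, 4.3, 82.6]
tool_rot: [0.0, 0.692, 0.722, 0.0]
force: [-0.2, -0.2, -1.4]
grip_width: 6.4
gripper_force: 44.1
```

Request:
carry_out:
  moves:
    - [0.95, 0, 0, 0.0012, 0]
    - [0.95, 0, 0, 0.0008, 0]
    - [0.95, 0, 0, 0, 0]
    - [0.95, 0, 0, 0, 0]

```text
t: 26.35
tcp_pos: [674.7, 4.3, 80.6]
tool_rot: [0.0, 0.692, 0.722, 0.0]
force: [-0.4, -0.4, 1.8]
grip_width: 6.1
gripper_force: 44.3
```

The key is resting on the floor. Release, lift, and check the result and the arm geometry before going to the driver, which lies close to the box.

Request:
carry_out:
  moves:
    - [0.3, 0, 0, 0, 0]
    - [0.3, 0, 0, 0, 0]
    - [0.3, 0, 0, 0, 0]
    - [0.3, 0, 0, -0.01, 0]
    - [0.3, 0, 0, -0.02, 0]
    - [0.3, 0, 0, -0.03, 0]
    - [-1, 0, 0, -0.03, 0]
    - [-1, 0, 0, -0.03, 0]
    - [-1, 0, 0, -0.03, 0]
    - [-1, 0, 0, -0.03, 0]
    - [-1, 0, 0, -0.03, 0]
    - [-1, 0, 0, -0.03, 0]
    - [-1, 0, 0, 0, 0]
    - [-1, 0, 0, 0, 0]

```text
t: 27.75
tcp_pos: [674.7, 4.3, 321.6]
tool_rot: [0.001, 0.692, 0.722, 0.001]
force: [0.3, -0.3, -0.2]
grip_width: 85.2
gripper_force: 0.0
```

Run:
```python
from h import *
import glob
s=arm.read_state();im=arm.capture('wrist')[:,:,::-1];cv2.imwrite('pics/wK.png',im);pickle.dump(s,open('wK.pkl','wb'))
S=[pickle.load(open(f,'rb')) for f in sorted(glob.glob('w?.pkl'))]
q=np.array([x['joints'] for x in S]);p=np.array([x['tcp_pos'] for x in S])
print(np.round(q,3)[:,:5].tolist());r=np.hypot(p[:,0],p[:,1])
print('pitch sum',np.round(q[:,1]-q[:,2]+q[:,3],3))
from scipy.optimize import least_squares
az=np.arctan2(p[:,1],p[:,0])-q[:,0];d=r*np.sin(az);print('lateral offset',d.round(1));rho=r*np.cos(az);a,b=q[:,1],q[:,1]-q[:,2]
def f(v): 
    L1,L2,r0,z0,o1,o2=v
    return np.r_[r0+L1*np.sin(a+o1)+L2*np.cos(b+o2)-rho,z0+L1*np.cos(a+o1)-L2*np.sin(b+o2)-p[:,2]]
for o2 in(0,):
    g=least_squares(f,[350,350,100,0,0,o2]);print(g.x.round(3),np.abs(g.fun).max())
# driver axis from A and K
for n in('wA','wB','wK','wI'):
    i,P=load(n);h=cv2.cvtColor(cv2.GaussianBlur(i,(3,3),0),cv2.COLOR_BGR2HSV);rects(cv2.inRange(rectify(cv2.inRange(h,(6,190,90),(17,255,255)),P,15),128,255),500,n+' handle')
A=load('wA')[1];k=1.5625;print('tip,butt',cast(A,np.array([[421.5,409],[405,205],[414.5,317]])/k,15)[:,:2])
```

```text
[[0.195, 0.22, -0.102, 1.249, -0.001], [-0.521, 0.161, -0.174, 1.236, 0.0], [-0.807, 0.444, -0.185, 0.944, 0.0], [-0.139, 0.281, -0.529, 0.759, -0.0], [-0.144, 0.141, -0.252, 1.177, -0.0], [-0.599, 0.633, 0.505, 1.445, 0.0], [-0.121, 0.48, -0.208, 0.883, -0.0], [-0.117, 0.377, 0.029, 1.222, 0.0], [0.443, 0.547, 0.051, 1.073, -0.0], [-0.102, 0.662, 0.103, 1.012, 0.0], [-0.102, 0.584, 0.351, 1.336, -0.0]]
pitch sum [1.571 1.571 1.573 1.57  1.57  1.572 1.571 1.57  1.57  1.571 1.569]
lateral offset [72.6 73.  73.  72.8 72.9 72.9 72.8 72.9 72.9 73.  72.9]
[ 5.09437e+02  3.90085e+02  1.20000e-02 -7.26060e+01  0.00000e+00
 -1.54000e-01] 0.8190476758861678
wA handle rect ctr [487.1 173.5] size [np.float32(28.0), np.float32(106.8)] long axis 4.6 area 1577 centroid [484.1 173. ]
wB handle rect ctr [486.9 173.1] size [np.float32(36.6), np.float32(109.7)] long axis 4.4 area 3467 centroid [485.5 173. ]
wK handle rect ctr [484.2 172.9] size [np.float32(29.3), np.float32(112.2)] long axis 4.5 area 2868 centroid [483.3 172.8]
wI handle rect ctr [484.  173.3] size [np.float32(36.5), np.float32(110.5)] long axis 5.0 area 1743 centroid [481.1 180.1]
tip,butt [[648.73582744 186.96842555]
 [429.7700552  169.42449099]
 [541.54791059 178.83005924]]
```

Shoulder/link fit: the forearm stays well above the box and only the wrist camera comes near its front face. Gripping the handle at y=44 leaves about 49 mm. Turn first.

Request:
carry_out:
  moves:
    - [-1, 0, 0, 0, -8.38]
    - [-1, 0, 0, 0, -8.38]
    - [-1, 0, 0, 0, -8.38]
    - [-1, 0, 0, 0, -8.38]
    - [-1, 0, 0, 0, -8.38]
    - [-1, 0, 0, 0, -8.38]
    - [-1, 0, 0, 0, -8.38]
    - [-1, 0, 0, 0, -8.38]
    - [-1, 0, 0, 0, -8.38]
    - [-1, 0, 0, 0, -8.38]
    - [-1, 0, 0, 0, -8.38]
    - [-1, 0, 0, 0, 0]
    - [-1, 0, 0, 0, 0]

```text
t: 29.1
tcp_pos: [674.1, 4.4, 319.5]
tool_rot: [-0.001, -0.039, 0.999, 0.0]
force: [-0.7, -0.1, -0.6]
grip_width: 85.8
gripper_force: 0.0
```

Run:
```python
from h import *
goto(495.4,174.5,320,184.6)
i,P=load('wK');h=cv2.cvtColor(cv2.GaussianBlur(i,(3,3),0),cv2.COLOR_BGR2HSV)
rects(cv2.inRange(rectify(cv2.inRange(h,(20,120,60),(32,255,255)),P,70),128,255),300,'K tape z70')
rects(cv2.inRange(rectify(cv2.inRange(h,*BLUE),P,5),128,255),60,'K blue')
```

```text
yaw now -175.59 turn -0.19 | shift m x 0.1645 y 0.1839 z -0.0005 tcp [674.1   4.4 319.5] tilt [-0.0016  0.0002]
K tape z70 rect ctr [580.6   9.5] size [np.float32(43.2), np.float32(69.9)] long axis 93.2 area 2373 centroid [578.9   9.9]
K blue rect ctr [451.8  66.2] size [np.float32(2.6), np.float32(59.5)] long axis 2.5 area 74 centroid [453.3  66.4]
K blue rect ctr [490.4   7. ] size [np.float32(4.0), np.float32(36.0)] long axis 91.2 area 82 centroid [490.4   7.1]
K blue rect ctr [ 472.1 -183. ] size [np.float32(33.1), np.float32(55.2)] long axis 15.1 area 1049 centroid [ 466.3 -183. ]
K blue rect ctr [591.6   1.9] size [np.float32(7.3), np.float32(38.2)] long axis 94.4 area 147 centroid [592.5  -0. ]
K blue rect ctr [ 609.8 -185.8] size [np.float32(20.5), np.float32(113.5)] long axis 0.0 area 679 centroid [ 603.5 -182.3]
K blue rect ctr [667.7 -27.2] size [np.float32(11.7), np.float32(53.4)] long axis 105.0 area 160 centroid [669.5 -34.7]
K blue rect ctr [683.2   7.7] size [np.float32(31.9), np.float32(114.0)] long axis 110.7 area 589 centroid [685.1   1.7]
```

Request:
carry_out:
  moves:
    - [-1, 0.0165, 0.0184, 0, -0.2]
    - [-1, 0.0165, 0.0184, 0, 0]
    - [-1, 0.0165, 0.0184, 0, 0]
    - [-1, 0.0165, 0.0184, 0, 0]
    - [-1, 0.0165, 0.0184, 0, 0]
    - [-1, 0.0165, 0.0184, 0, 0]
    - [-1, 0.0165, 0.0184, 0, 0]
    - [-1, 0.0165, 0.0184, 0, 0]
    - [-1, 0.0165, 0.0184, 0, 0]
    - [-1, 0.0165, 0.0184, 0, 0]
    - [-1, 0, 0, 0.02, 0]
    - [-1, 0, 0, 0.03, 0]
    - [-1, 0, 0, 0.03, 0]
    - [-1, 0, 0, 0.02, 0]
    - [-1, 0, 0, 0, 0]
    - [-1, 0, 0, 0, 0]

```text
t: 30.7
tcp_pos: [494.5, 173.7, 220.7]
tool_rot: [-0.0, -0.041, 0.999, -0.0]
force: [0.9, 0.7, 0.6]
grip_width: 85.1
gripper_force: 0.0
```

Run:
```python
from h import *
s=arm.read_state();print(np.round(s['force'],1));im=arm.capture('wrist')[:,:,::-1];cv2.imwrite('pics/wL.png',im);pickle.dump(s,open('wL.pkl','wb'))
i,P=load('wL');h=cv2.cvtColor(cv2.GaussianBlur(i,(3,3),0),cv2.COLOR_BGR2HSV);rects(cv2.inRange(rectify(cv2.inRange(h,(6,190,90),(17,255,255)),P,15),128,255),500,'handle')
goto(495.4,174.5,75.5,184.6)
# box front face top edge nearest (bluish dark) at z=218 under camera
m=cv2.inRange(rectify(cv2.inRange(h,(100,90,30),(118,255,140)),P,100),128,255)
A=load('wA')[1];k=1.5625;c=cast(A,np.array([[107,98],[617,173]])/k,218)[:,:2];print('box top front corners',c)
```

```text
[0.9 0.7 0.6]
handle rect ctr [487.2 173.3] size [np.float32(28.9), np.float32(106.9)] long axis 4.3 area 2700 centroid [485.3 173.2]
yaw now -175.23 turn 0.17 | shift m x -0.0004 y 0.0006 z 0.1458 tcp [495.  173.8 221.3] tilt [0.001  0.0002]
box top front corners [[364.37332944  35.86872364]
 [397.37610783 267.31241034]]
```

Request:
carry_out:
  moves:
    - [-1, 0, 0, 0.02, 0]
    - [-1, 0, 0, 0.02, 0]
    - [-1, 0, 0, 0.004, 0]
    - [-1, 0, 0, 0.003, 0]
    - [-1, 0, 0, 0.003, 0]
    - [-1, 0, 0, 0, 0]

```text
t: 31.35
tcp_pos: [495.0, 173.8, 171.0]
tool_rot: [0.001, -0.042, 0.999, 0.0]
force: [-0.5, -0.0, 0.4]
grip_width: 85.4
gripper_force: 0.0
```

Request:
carry_out:
  moves:
    - [-1, 0, 0, 0.003, 0]
    - [-1, 0, 0, 0.003, 0]
    - [-1, 0, 0, 0.003, 0]
    - [-1, 0, 0, 0.003, 0]

```text
t: 31.75
tcp_pos: [494.5, 173.8, 158.2]
tool_rot: [-0.0, -0.042, 0.999, 0.0]
force: [-0.1, 0.7, 0.1]
grip_width: 85.9
gripper_force: 0.0
```

Request:
carry_out:
  moves:
    - [-1, 0, 0, 0.003, 0]
    - [-1, 0, 0, 0.003, 0]
    - [-1, 0, 0, 0.003, 0]
    - [-1, 0, 0, 0.003, 0]

```text
t: 32.15
tcp_pos: [494.5, 173.8, 146.1]
tool_rot: [-0.0, -0.042, 0.999, 0.0]
force: [-0.1, -0.7, 0.5]
grip_width: 85.1
gripper_force: 0.0
```

Request:
carry_out:
  moves:
    - [-1, 0, 0, 0.004, 0]
    - [-1, 0, 0, 0.004, 0]
    - [-1, 0, 0, 0.006, 0]
    - [-1, 0, 0, 0.01, 0]
    - [-1, 0, 0, 0.01, 0]
    - [-1, 0, 0, 0.01, 0]
    - [-1, 0, 0, 0.01, 0]
    - [-1, 0, 0, 0.01, 0]
    - [-1, 0, 0, 0.005, 0]
    - [-1, 0, 0, 0, 0]
    - [-1, 0, 0, 0, 0]

```text
t: 33.25
tcp_pos: [494.7, 173.8, 77.5]
tool_rot: [0.0, -0.042, 0.999, 0.0]
force: [0.2, 0.3, 0.6]
grip_width: 85.3
gripper_force: 0.0
```

Request:
carry_out:
  moves:
    - [0.9, 0, 0, 0, 0]
    - [0.9, 0, 0, 0, 0]
    - [0.9, 0, 0, 0, 0]
    - [0.9, 0, 0, 0, 0]
    - [0.9, 0, 0, 0, 0]
    - [0.9, 0, 0, 0, 0]
  newtons: 60

```text
t: 33.85
tcp_pos: [494.8, 173.7, 77.9]
tool_rot: [0.0, -0.042, 0.999, -0.0]
force: [-0.3, -0.0, 5.8]
grip_width: 27.9
gripper_force: 58.7
```

Run:
```python
from h import *
goto(515.7,-180.4,190,182.1)
```

```text
yaw now -175.14 turn 2.76 | shift m x -0.0079 y -0.3547 z -0.1121 tcp [494.8 173.7  77.9] tilt [ 0.0006 -0.0001]
```

Request:
carry_out:
  moves:
    - [0.9, 0, 0, -0.01, 0]
    - [0.9, 0, 0, -0.02, 0]
    - [0.9, 0, 0, -0.03, 0]
    - [0.9, 0, 0, -0.03, 0]
    - [0.9, 0, 0, -0.022, 2.76]
    - [0.9, -0.0008, -0.03, 0, 0]
    - [0.9, -0.0008, -0.03, 0, 0]
    - [0.9, -0.0008, -0.03, 0, 0]
    - [0.9, -0.0008, -0.03, 0, 0]
    - [0.9, -0.0008, -0.03, 0, 0]
    - [0.9, -0.0008, -0.03, 0, 0]
    - [0.9, -0.0008, -0.03, 0, 0]
    - [0.9, -0.0008, -0.03, 0, 0]
    - [0.9, -0.0008, -0.03, 0, 0]
    - [0.9, -0.0008, -0.03, 0, 0]
    - [0.9, 0, -0.03, 0, 0]
    - [0.9, 0, -0.025, 0, 0]
    - [0.9, 0, 0, 0, 0]
    - [0.9, 0, 0, 0, 0]

```text
t: 35.75
tcp_pos: [515.3, -180.8, 189.7]
tool_rot: [-0.0, -0.018, 1.0, 0.0]
force: [-0.5, -0.2, -1.4]
grip_width: 28.2
gripper_force: 59.6
```

Run:
```python
from h import *
s=arm.read_state();print(np.round(s['force'],1),s['grip_width'],np.round(s['torque'],2))
im=arm.capture('wrist')[:,:,::-1];cv2.imwrite('pics/wM.png',im);pickle.dump(s,open('wM.pkl','wb'))
sd=arm.capture('side')[:,:,::-1]
goto(515.7,-180.4,83,182.1)
i,P=load('wM');h=cv2.cvtColor(cv2.GaussianBlur(i,(3,3),0),cv2.COLOR_BGR2HSV)
z=s['tcp_pos'][2]-77.9+15
rects(cv2.inRange(rectify(cv2.inRange(h,(6,190,90),(17,255,255)),P,z),128,255),500,'handle')
rects(cv2.inRange(rectify(cv2.inRange(h,*BLUE),P,5),128,255),60,'blue')
cv2.imwrite('pics/fin.png',np.hstack([cv2.resize(i,(400,300)),cv2.resize(sd[120:260,160:347],(400,300))]))
```

```text
[-0.5 -0.2 -1.4] 28.169115051254455 [ 0.03 -0.03 -0.03]
yaw now -177.86 turn 0.04 | shift m x -0.0003 y -0.0005 z 0.1065 tcp [ 515.3 -179.9  189.5] tilt [-0.0004  0.0005]
handle rect ctr [ 509.  -180.9] size [np.float32(29.2), np.float32(111.1)] long axis 1.3 area 2865 centroid [ 506.8 -181.1]
blue rect ctr [ 457.3 -182.3] size [np.float32(18.4), np.float32(37.0)] long axis 91.9 area 596 centroid [ 457.5 -182.5]
```

View pics/fin.png

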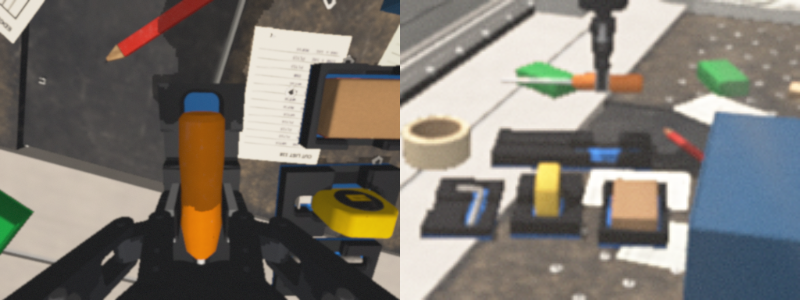

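The driver is level and centred over its cut-out (left picture: handle 203,185, blue end of the cut-out 203,102). In the side view the key, tape and block are all down in their inlays. Lower the driver.

Request:
carry_out:
  moves:
    - [0.9, 0, 0, 0.02, 0]
    - [0.9, 0, 0, 0.02, 0]
    - [0.9, 0, 0, 0.02, 0]
    - [0.9, 0, 0, 0.015, 0]
    - [0.9, 0, 0, 0.01, 0]
    - [0.9, 0, 0, 0.006, 0]
    - [0.9, 0, 0, 0.005, 0]
    - [0.9, 0, 0, 0.005, 0]
    - [0.9, 0, 0, 0.004, 0]
    - [0.9, 0, 0, 0.001, 0]
    - [0.9, 0, 0, 0, 0]
    - [0.9, 0, 0, 0, 0]

```text
t: 37.05
tcp_pos: [515.7, -180.8, 83.6]
tool_rot: [0.0, -0.018, 1.0, -0.0]
force: [0.8, -0.6, -1.8]
grip_width: 28.1
gripper_force: 59.6
```

Request:
carry_out:
  moves:
    - [0.9, 0, 0, 0.001, 0]
    - [0.9, 0, 0, 0.0005, 0]
    - [0.9, 0, 0, 0, 0]
    - [0.9, 0, 0, 0, 0]

```text
t: 37.45
tcp_pos: [515.9, -180.9, 82.9]
tool_rot: [0.0, -0.018, 1.0, -0.0]
force: [-3.1, 2.0, 9.5]
grip_width: 28.2
gripper_force: 61.0
```

On the floor. Release and lift clear.

Request:
carry_out:
  moves:
    - [-1, 0, 0, 0, 0]
    - [-1, 0, 0, 0, 0]
    - [-1, 0, 0, 0, 0]
    - [-1, 0, 0, 0, 0]
    - [-1, 0, 0, -0.01, 0]
    - [-1, 0, 0, -0.02, 0]
    - [-1, 0, 0, -0.03, 0]
    - [-1, 0, 0, -0.03, 0]
    - [-1, 0, 0, -0.03, 0]
    - [-1, 0, 0, -0.03, 0]
    - [-1, 0, 0, -0.03, 0]
    - [-1, 0, 0, -0.03, 0]
    - [-1, 0, 0, -0.03, 0]
    - [-1, 0, 0, 0, 0]
    - [-1, 0, 0, 0, 0]

```text
t: 38.95
tcp_pos: [515.7, -180.8, 322.8]
tool_rot: [0.001, -0.018, 1.0, -0.0]
force: [-1.0, 0.4, -0.2]
grip_width: 85.4
gripper_force: 0.0
```

Run:
```python
from h import *
s=arm.read_state();im=arm.capture('wrist')[:,:,::-1];cv2.imwrite('pics/wN.png',im);pickle.dump(s,open('wN.pkl','wb'))
cv2.imwrite('pics/top1.png',arm.capture('top')[:,:,::-1]);cv2.imwrite('pics/side1.png',arm.capture('side')[:,:,::-1])
f=lambda i:cv2.cvtColor(cv2.GaussianBlur(i,(3,3),0),cv2.COLOR_BGR2HSV)
P=load('wN')[1];h=f(cv2.imread('pics/wN.png'))
rects(cv2.inRange(rectify(cv2.inRange(h,(6,190,90),(17,255,255)),P,20),128,255),500,'handle')
rects(cv2.inRange(rectify(cv2.inRange(h,(20,120,60),(32,255,255)),P,70),128,255),300,'tape z70')
rects(cv2.inRange(rectify(cv2.inRange(h,(9,70,100),(20,190,255)),P,37),128,255),4000,'block z37')
rects(cv2.inRange(rectify(cv2.inRange(h,*BLUE),P,5),128,255),60,'blue')
# heights: handle and tape tops, two views
T=load('top')[1];ht=f(cv2.imread('pics/top1.png'))
def c(h,lo,hi,near,P):
    k,l,st,ce=cv2.connectedComponentsWithStats(cv2.inRange(h,lo,hi));q=proj(P,near)[0]
    j=min([j for j in range(1,k) if st[j,4]>60],key=lambda j:np.hypot(*(ce[j]-q)));return P,ce[j]
print('handle',tri([c(h,(6,190,90),(17,255,255),[506,-181,20],P),c(ht,(6,190,90),(17,255,255),[506,-181,20],T)]))
print('tape',tri([c(h,(20,120,60),(32,255,255),[576,4,50],P),c(ht,(20,120,60),(32,255,255),[576,4,50],T)]))
```

```text
handle rect ctr [ 507.9 -181.2] size [np.float32(25.1), np.float32(104.5)] long axis 1.5 area 2303 centroid [ 506.2 -181.5]
tape z70 rect ctr [564.6 -14.6] size [np.float32(51.5), np.float32(84.4)] long axis 91.8 area 3097 centroid [565.7 -13.5]
block z37 rect ctr [456.5   5.3] size [np.float32(60.0), np.float32(112.0)] long axis 90.6 area 6438 centroid [456.6   5.5]
block z37 rect ctr [ 741.7 -165.5] size [np.float32(94.4), np.float32(102.8)] long axis 93.5 area 4568 centroid [ 734.4 -167.7]
blue rect ctr [ 470. -182.] size [np.float32(40.0), np.float32(44.0)] long axis 0.0 area 248 centroid [ 459.7 -180. ]
blue rect ctr [ 541.  -161.5] size [np.float32(4.0), np.float32(31.0)] long axis 0.0 area 76 centroid [ 541.9 -161.7]
blue rect ctr [ 618.5 -171.2] size [np.float32(3.2), np.float32(94.1)] long axis 2.3 area 144 centroid [ 628.8 -170.4]Traceback (most recent call last):
  File "<stdin>", line 15, in <module>
  File "<stdin>", line 14, in c
ValueError: min() iterable argument is empty
```

All four tools measure in place: the driver handle centre is at about (507,-181), the block at (456.5,5.5), and the tape and key were seen seated in the pictures. The gripper is open and clear.

```bash
python3 -c "
from station import arm
print(arm.sign_off())"
```

```text
the job is handed in; nothing more can be done
None
```

I put all four tools into their inlays, let go, and handed the job in at about 39 s of the 106 s allowed; the hand-in returned no verdict, and my last height check on the driver handle and tape failed to run, so seating rests on contact heights during lowering and the camera images.

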